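Fit the dividers into the drawer insert and lay out the feeding spoons

TASK

First slide the three orange dividers out of the white rack and down into the three pairs of upright guides in the grey drawer tray, one divider to a pair, until each stands on the tray's floor. Only then lay every spoon flat and face up on the tray's floor, lengthwise, no more than one to a compartment, with all the bowls pointing away from the robot. Leave the pot lid, the divided plate and the beaker where they are.

Things in the scene. Friction and masses are not known exactly. Their poses are not given: they have to be found in the camera images.
- tray: Light grey open drawer tray, fixed, 168 mm (its x) by 288 mm (its y), walls 45 mm high and 4 mm thick, floor 4 mm thick. Origin at the centre of its underside; its x runs along the compartments and points roughly away from the robot (within about 0.2 rad).
- rack: White plastic rack with six slots, fixed, 166 mm (its x, along the slots) by 176 mm, base 5 mm thick. At both ends of every slot stand teeth 30 mm above the base and 22 mm long, 11 mm apart; the slots are 26 mm apart at y = -65, -39, -13, 13, 39, 65 mm. The dividers stand upright in three of them. It may stand left or right of the tray. Origin at the centre of its underside.
- mat: Navy drying mat, fixed, 200 by 210 mm and 3 mm thick, with the spoons on it, on the other side of the tray from the rack. Origin at the centre of its underside.
- pot_lid: Bystander: small round aluminium pot lid, 150 mm across, 44 mm high with its knob; leave it alone. Origin under its centre.
- divided_plate: Bystander: pale divided plate with cover and green clips, 196 mm across, 30 mm high; leave it alone. Origin under its centre.
- beaker: Bystander: yellow beaker, 72 mm across, 80 mm high; leave it alone. Origin under its centre.
- divider1_center (a point): Centre of a loose orange divider panel: 154 mm long (its x), 8 mm thick (its y), 55 mm high (its z), 60 g. Standing in the rack its centre is 32.5 mm above the table and its neighbours are at least 52 mm away centre to centre; take it by the upper half at mid-length from above, with the fingers part open (about 40 mm). The two ends and faces are alike.
- divider2_center (a point): Centre of a loose orange divider panel: 154 mm long (its x), 8 mm thick (its y), 55 mm high (its z), 60 g. Standing in the rack its centre is 32.5 mm above the table and its neighbours are at least 52 mm away centre to centre; take it by the upper half at mid-length from above, with the fingers part open (about 40 mm). The two ends and faces are alike.
- divider3_center (a point): Centre of a loose orange divider panel: 154 mm long (its x), 8 mm thick (its y), 55 mm high (its z), 60 g. Standing in the rack its centre is 32.5 mm above the table and its neighbours are at least 52 mm away centre to centre; take it by the upper half at mid-length from above, with the fingers part open (about 40 mm). The two ends and faces are alike.
- guide1 (a point): Middle of one pair of guides, on the top of the tray's floor (4 mm above the table, at tray y = -72 mm), axes as the tray's. At both end walls (160 mm apart inside) stand two white ribs, 12 mm long in x, 11 mm apart in y, reaching 46 mm above the table and flaring to about 21 mm apart over the top 10 mm. A seated divider runs along x with its centre 27.5 mm above this point.
- guide2 (a point): Middle of one pair of guides, on the top of the tray's floor (4 mm above the table, at tray y = 0 mm), axes as the tray's. At both end walls (160 mm apart inside) stand two white ribs, 12 mm long in x, 11 mm apart in y, reaching 46 mm above the table and flaring to about 21 mm apart over the top 10 mm. A seated divider runs along x with its centre 27.5 mm above this point.
- guide3 (a point): Middle of one pair of guides, on the top of the tray's floor (4 mm above the table, at tray y = 72 mm), axes as the tray's. At both end walls (160 mm apart inside) stand two white ribs, 12 mm long in x, 11 mm apart in y, reaching 46 mm above the table and flaring to about 21 mm apart over the top 10 mm. A seated divider runs along x with its centre 27.5 mm above this point.
- lane1 (a point): Middle of one of the four compartments, on the top of the tray's floor (tray y = -108 mm), axes as the tray's. 160 mm long in x, 64 mm wide in y once the dividers are in.
- lane2 (a point): Middle of one of the four compartments, on the top of the tray's floor (tray y = -36 mm), axes as the tray's. 160 mm long in x, 64 mm wide in y once the dividers are in.
- lane3 (a point): Middle of one of the four compartments, on the top of the tray's floor (tray y = 36 mm), axes as the tray's. 160 mm long in x, 64 mm wide in y once the dividers are in.
- lane4 (a point): Middle of one of the four compartments, on the top of the tray's floor (tray y = 108 mm), axes as the tray's. 160 mm long in x, 64 mm wide in y once the dividers are in.
- spoon1_handle (a point): Centre of the blue handle of a loose feeding spoon (may be absent), 30 g: handle 100 mm long (x), 14 wide (y), 12 high (z); x points to the bowl, z up out of its face. The spoon reaches from x = -50 to 81 mm. Lying flat, this point is 6 mm above the mat or tray floor. At the start the bowl may point either way; neighbours lie about 50 mm off: open the fingers only about 30 mm.
- spoon1_bowl (a point): Centre of the white bowl of the blue-handled spoon, 32 mm across, 65 mm from the handle's centre (may be absent).
- spoon2_handle (a point): Centre of the pink-red handle of a loose feeding spoon (may be absent), 30 g: handle 100 mm long (x), 14 wide (y), 12 high (z); x points to the bowl, z up out of its face. The spoon reaches from x = -50 to 81 mm. Lying flat, this point is 6 mm above the mat or tray floor. At the start the bowl may point either way; neighbours lie about 50 mm off: open the fingers only about 30 mm.
- spoon2_bowl (a point): Centre of the white bowl of the pink-red-handled spoon, 32 mm across, 65 mm from the handle's centre (may be absent).
- spoon3_handle (a point): Centre of the yellow handle of a loose feeding spoon (may be absent), 30 g: handle 100 mm long (x), 14 wide (y), 12 high (z); x points to the bowl, z up out of its face. The spoon reaches from x = -50 to 81 mm. Lying flat, this point is 6 mm above the mat or tray floor. At the start the bowl may point either way; neighbours lie about 50 mm off: open the fingers only about 30 mm.
- spoon3_bowl (a point): Centre of the white bowl of the yellow-handled spoon, 32 mm across, 65 mm from the handle's centre (may be absent).
- spoon4_handle (a point): Centre of the purple handle of a loose feeding spoon (may be absent), 30 g: handle 100 mm long (x), 14 wide (y), 12 high (z); x points to the bowl, z up out of its face. The spoon reaches from x = -50 to 81 mm. Lying flat, this point is 6 mm above the mat or tray floor. At the start the bowl may point either way; neighbours lie about 50 mm off: open the fingers only about 30 mm.
- spoon4_bowl (a point): Centre of the white bowl of the purple-handled spoon, 32 mm across, 65 mm from the handle's centre (may be absent).

How it is judged:
By the outcome, as a careful person would: the job done as asked, in the order asked, and still so for the second after the job is handed in, with the robot touching nothing.
Of spoon1, spoon2, spoon3, spoon4 only 2 to 4 are there at a start; the rules pass over those that are not, and their reading is None.
At some moment in a run one of spoon1, spoon2, spoon3, spoon4 may be knocked a few centimetres aside while the robot is not near it.
It also fails if it takes over 210 s, if anything falls off the work surface, if the arm or the gripper's body presses on something with over 40 N, if the wrist force passes 120 N, or if a joint passes its speed limit or range.

ROBOT

A 6-joint arm with a two-finger parallel gripper is mounted at the origin on the work surface. World frame = base frame: x ahead of the robot, y to its left, z up, the work surface at z = 0. Lengths are in mm, angles in rad, forces in N, time in s.
With the tool pointing down it reaches from about 350 to 875 mm from the base axis. Payload 4.2 kg.
Tool frame: the origin (TCP) lies at the very end of the fingers, on their centre line; the grasp point (between the pads) lies 19 mm behind it (grasp_offset is the z of the grasp point in the tool frame, in mm); z points along the fingers, y is the line along which they close (so a half turn about z gives the same grasp; the last joint's range is limited). The gripper opens to 87 mm and grips with 3 to 60 N. Pads are 19 mm wide; open, the fingers measure 117 mm over their backs; the gripper's body (75 mm by 190 mm) begins 51 mm behind the grasp point.
Start: joints at [1.425, 0.385, 0.008, 0, -1.194, -0.259], TCP at [246.113, 574.48, 197.85] pointing down, gripper open.
Joint ranges: [-3.14, 3.14], [-1.21, 2.06], [-1.07, 1.41], [-3.16, 2.05], [-2.99, -0.16], [-3.1, 3.1]. Speed limits (rad/s): [2.79, 2.79, 3.14, 3.14, 3.14, 3.14].

INTERFACE

Orientations are given as a 3x3 rotation matrix whose columns are the frame's x, y, z axes.
In Python, from cell import read_state, capture, camera_info, sign_off, grasp_offset gives the robot as it stands.
- The arm moves only by the tool play_rows, never from a script. Its argument "increments" is a list of rows, each a list of 2 entries, a list of its own where there are three numbers: the shift along the tool's x, y, z in m, then the turn, a rotation vector about the tool's x, y, z in rad. A call has 1 to 5 rows; each row is the pose to reach, as a shift and turn from the pose commanded when the call began, along the tool's axes at that moment; what a row does not reach only later rows make up. A row lasts 1/8 s, in which the tool goes at most 62.5 mm and 10.7 degrees, less where a joint would pass 70% of its speed; a pose out of reach is approached as far as the arm can. A call with a gripper value outside its range is refused whole. "fingers" is the finger opening in m, from 0 to 0.087, set as the call begins (left out, the last holds). The fingers move at their own pace and stop on an object; "squeeze" is the grip in N (left out, the last holds). Time passes only in rows, so rows that repeat a pose let the fingers close. It gives the time, the measured TCP pose, the force, the opening and the grip force at its end, in the units of the state.
- read_state(): the state, without advancing time (a new reading comes with each control period).
- capture(name): name is "scene" or "top"; returns the picture (384x512x3 uint8, red, green, blue); there is no depth.
- camera_info(name): a dict with "fx", "fy", "cx", "cy" (pixels), "pose" (4x4, takes a point from camera to world coordinates). Camera axes: x right, y up, looking along -z (the intrinsics and any distortion apply to the point x, -y, -z); pixel columns grow to the right and rows downward; lengths in mm; the calibration is good to about 2 mm. A picture is of the moment at which its call begins. camera_info takes no time and is no camera call.
- sign_off(): hands the job in; it is judged then, once.
The state is a dict: "t": time; "joint_pos": joint angles; "joint_velocities": joint speeds; "effort": joint torques, N m; "eef_pos": TCP position; "ee_rot": TCP orientation; "force": force on the tool from outside, world axes, zero at the start; "ft_torque": the same for the moment, N m; "finger_gap": finger opening in mm; "finger_force": force on a finger pad.
Only numpy, scipy, OpenCV 4.12 (cv2) and the standard library are available. Lean on these libraries where they do the work, as an engineer would, in place of code of your own. Each camera call takes 0.05 s, during which the arm holds its last target. There are 200 camera calls.

## Working session

There is one attempt and no reset: what is moved stays moved. The work goes in short steps, Python scripts to look and compute and a tool call to move; the robot and the scene stay as the last step left them, time stands still between calls to the robot, and variables do not carry over. Pictures are saved under pics/ and viewed, at most 14 in all, crops included, and the job is handed in when it is done.

Besides the shell and the picture viewer there is one more tool, called after "Call:" by a JSON object that holds its "name" and its "arguments". play_rows: Moves the arm, as the interface text tells. Its arguments: {"type":"object","properties":{"increments":{"type":"array","items":{"type":"array"}},"fingers":{"type":"number"},"squeeze":{"type":"number"}},"required":["increments"]}

```bash
mkdir -p pics; ls; python3 - <<'E'
from cell import *
import cv2,numpy as np
np.set_printoptions(precision=4,suppress=True)
print(read_state()); print(grasp_offset)
for n in("scene","top"):
    print(camera_info(n)); cv2.imwrite(f"pics/{n}0.png",capture(n)[:,:,::-1])
E
```

```text
pics
{'t': 0.0, 'joint_pos': array([ 1.4246,  0.3855,  0.0066, -0.0005, -1.194 , -0.2586]), 'joint_velocities': array([0.0016, 0.0004, 0.0005, 0.0003, 0.0008, 0.0002]), 'effort': array([ -0.0015, -39.0664,  18.74  ,   4.2198,   0.011 ,  -0.0002]), 'eef_pos': array([245.8415, 573.8664, 196.7454]), 'ee_rot': array([[ 0.9191, -0.394 , -0.0008],
       [-0.394 , -0.9191, -0.0021],
       [ 0.0001,  0.0023, -1.    ]]), 'force': array([0.161 , 0.2752, 0.2156]), 'ft_torque': array([-0.0039, -0.0123,  0.0118]), 'finger_force': 0.0, 'finger_gap': 87.15500479207098}
-18.700000000000003
{'fx': 441.21981809136327, 'fy': 441.21981809136327, 'cx': 250.36679099974754, 'cy': 191.36160006503312, 'pose': array([[   0.2995,   -0.7476,    0.5928, 1450.6168],
       [   0.954 ,    0.2275,   -0.1951, -251.6657],
       [   0.011 ,    0.624 ,    0.7814, 1120.4678],
       [   0.    ,    0.    ,    0.    ,    1.    ]])}
{'fx': 429.51829913806154, 'fy': 429.51829913806154, 'cx': 264.944611710252, 'cy': 194.68595176053543, 'pose': array([[   0.0574,    0.9776,   -0.2026,  385.7494],
       [  -0.9983,    0.0547,   -0.0188,   -2.6232],
       [  -0.0073,    0.2033,    0.9791, 1237.7609],
       [   0.    ,    0.    ,    0.    ,    1.    ]])}
```

View pics/top0.png

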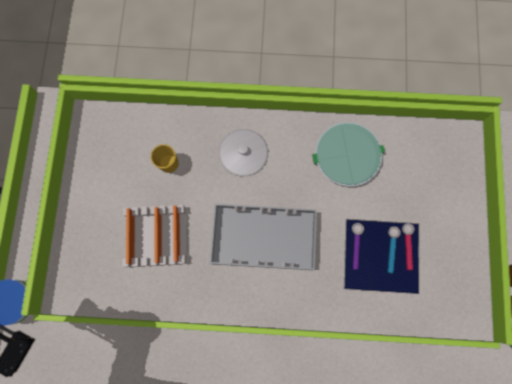

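View pics/scene0.png

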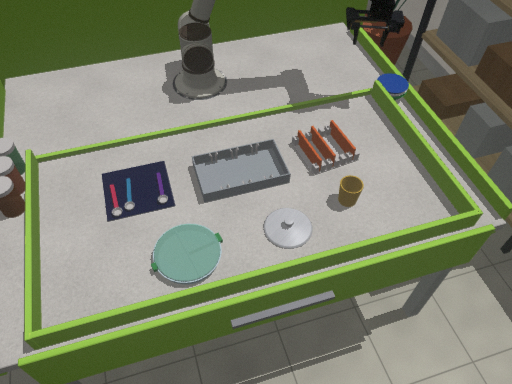

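```bash
python3 - <<'E'
import cv2,numpy as np
t=cv2.imread("pics/top0.png");s=cv2.imread("pics/scene0.png")
a=cv2.resize(t[195:280,115:325],None,fx=3.8,fy=3.8,interpolation=cv2.INTER_CUBIC)
b=cv2.resize(s[115:205,180:370],None,fx=3.0,fy=3.0,interpolation=cv2.INTER_CUBIC)
b=cv2.copyMakeBorder(b,0,0,0,a.shape[1]-b.shape[1],cv2.BORDER_CONSTANT)
cv2.imwrite("pics/z0.png",np.vstack([a,b]))
E
```

```text
(no output)
```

View pics/z0.png

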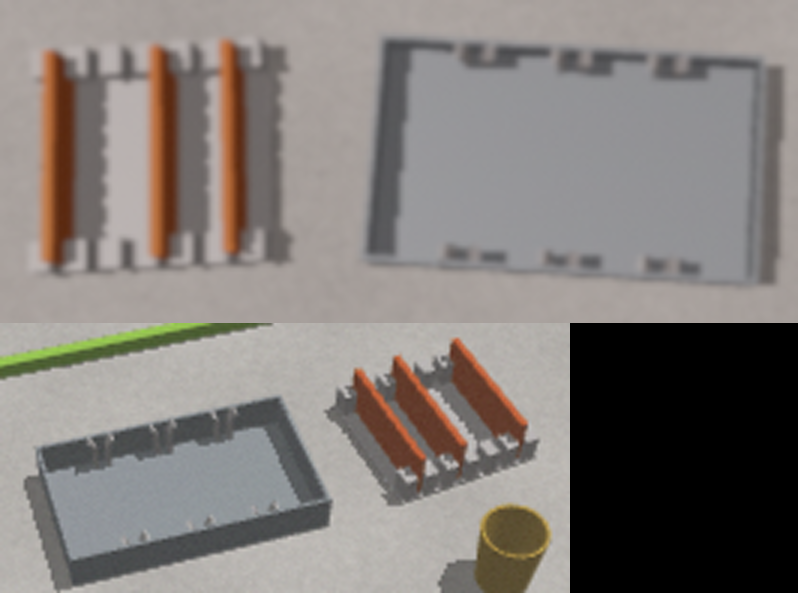

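```bash
cat > h.py <<'E'
import cv2,numpy as np
from cell import *
np.set_printoptions(precision=3,suppress=True)
def cast(n,uv,z):
    c=camera_info(n);P=c["pose"];uv=np.atleast_2d(np.asarray(uv,float))
    d=np.c_[(uv[:,0]-c["cx"])/c["fx"],-(uv[:,1]-c["cy"])/c["fy"],-np.ones(len(uv))]@P[:3,:3].T
    o=P[:3,3];return o+d*((z-o[2])/d[:,2])[:,None]
def proj(n,X):
    c=camera_info(n);P=c["pose"];q=(np.atleast_2d(X)-P[:3,3])@P[:3,:3]
    return np.c_[c["cx"]+c["fx"]*q[:,0]/-q[:,2],c["cy"]-c["fy"]*q[:,1]/-q[:,2]]
def blobs(n,img,lo,hi,z,amin=15,box=None):
    m=cv2.inRange(cv2.cvtColor(img,cv2.COLOR_RGB2HSV),lo,hi)
    if box: k=np.zeros_like(m);x0,y0,x1,y1=box;k[y0:y1,x0:x1]=255;m&=k
    k,lab,st,ce=cv2.connectedComponentsWithStats(m);out=[]
    for i in range(1,k):
        if st[i,4]<amin: continue
        v,u=np.nonzero(lab==i);X=cast(n,np.c_[u,v],z)[:,:2];c=X.mean(0)
        w,V=np.linalg.eigh(np.cov((X-c).T));a=V[:,1]*(1 if V[0,1]>0 else -1)
        p=(X-c)@a;q=(X-c)@V[:,0]
        out.append((c,a,np.arctan2(a[1],a[0]),np.ptp(p),np.ptp(q),st[i,4]))
    return out
E
python3 - <<'E'
from h import *
t=cv2.imread("pics/top0.png")[:,:,::-1].copy();s=cv2.imread("pics/scene0.png")[:,:,::-1].copy()
hsv=cv2.cvtColor(t,cv2.COLOR_RGB2HSV)
print(hsv[235,118:185])
print("spoons")
for nm,lo,hi in(("blue",(92,130,80),(110,255,255)),("pink",(165,130,120),(179,255,255)),("purple",(130,100,80),(160,255,255))):
    for n,im in(("top",t),("scene",s)):
        for b in blobs(n,im,lo,hi,9,15,(340,215,425,300) if n=="top" else (95,155,180,225)): print(nm,n,*b)
    
for n,im in(("top",t),("scene",s)):
    for b in blobs(n,im,(0,0,150),(179,110,255),9,6,(350,222,415,240) if n=="top" else (100,170,175,220)): print("bowl",n,*b)
cr=np.array([[383,40],[763,58],[752,284],[366,262]])/3.8+[115,195]-.5+.5/3.8
C=cast("top",cr,45);print(C,np.linalg.norm(C-np.roll(C,-1,0),axis=1),C.mean(0))
cr=np.array([[38,449],[281,398],[329,502],[72,584-0]])
E
```

```text
[[ 11  17 166]
 [ 11  17 168]
 [ 10  18 169]
 [ 11  17 167]
 [ 11  17 168]
 [ 11  17 169]
 [ 11  25 172]
 [ 11  58 179]
 [ 11 111 186]
 [ 12 155 184]
 [ 12 174 161]
 [ 11 189 120]
 [ 11 207  95]
 [ 10 207  91]
 [ 10 202  91]
 [  9 175  93]
 [  9 110  97]
 [  8  47 104]
 [  7  21 108]
 [  5  14 109]
 [  5  14 109]
 [  5  14 109]
 [  5  14 109]
 [  4  15 122]
 [  4  13 154]
 [  3  13 177]
 [  4  11 184]
 [  7  12 185]
 [  7  12 185]
 [  4  11 185]
 [  7  12 185]
 [  7  12 185]
 [  4  11 185]
 [  7  12 185]
 [  5  16 186]
 [  9  37 186]
 [ 10  87 188]
 [ 11 146 187]
 [ 12 172 175]
 [ 11 184 143]
 [ 10 199 105]
 [ 10 202  92]
 [ 10 183  92]
 [  9 110  97]
 [  8  49 105]
 [ 10  21 109]
 [  5  14 109]
 [  4  16 110]
 [  4  16 110]
 [  5  14 109]
 [  4  16 111]
 [  4  14 126]
 [  4  13 159]
 [  5  16 179]
 [  9  37 185]
 [ 10  89 187]
 [ 11 147 185]
 [ 12 176 168]
 [ 11 193 131]
 [ 10 196 100]
 [  9 178  93]
 [  9 110  97]
 [  9  49 105]
 [  8  19 108]
 [  4  16 110]
 [  4  16 110]
 [  5  14 110]]
spoons
blue top [ 484.837 -346.742] [ 0.996 -0.086] -0.08657826213748535 98.99193039166428 18.
[... 988 characters left out ...]
cene [ 487.473 -206.763] [ 0.995 -0.096] -0.09574833113539138 131.03070854594213 23.301413763748968 129
bowl scene [ 557.353 -249.583] [0.482 0.876] 1.067759921830826 21.118144363860658 21.027473375902527 30
bowl scene [ 553.522 -354.965] [0.117 0.993] 1.4537686019925262 24.58931028812557 17.46927747197442 32
bowl scene [ 610.965 -282.705] [0.15  0.989] 1.4200078184474008 168.15885326400132 47.27804857199609 389
bowl scene [ 565.349 -393.922] [0.164 0.986] 1.4058945670166871 18.699992009120283 16.30873357444931 30
[[ 594.586  158.262   45.   ]
 [ 596.868 -123.954   45.   ]
 [ 431.54  -121.589   45.   ]
 [ 431.276  157.362   45.   ]] [282.225 165.345 278.951 163.312] [513.567  17.52   45.   ]
```

```bash
cat >> h.py <<'E'
def rectfit(n,mask,z,up,x0,y0):
    # mask of an upsampled crop -> min-area rectangle on plane z
    c=max(cv2.findContours(mask,cv2.RETR_EXTERNAL,cv2.CHAIN_APPROX_NONE)[0],key=cv2.contourArea)[:,0]
    X=cast(n,(c+.5)/up-.5+[x0,y0],z)[:,:2].astype(np.float32)
    return cv2.minAreaRect(X),X
def crop(im,x0,y0,x1,y1,up=6):
    return cv2.resize(im[y0:y1,x0:x1],None,fx=up,fy=up,interpolation=cv2.INTER_LINEAR)
def tray(n,im,box,z=45):
    a=crop(im,*box).astype(int);a=cv2.GaussianBlur(a.astype(np.float32),(0,0),2)
    m=((a[...,2]-a[...,0])>-2).astype(np.uint8)*255
    m=cv2.morphologyEx(m,cv2.MORPH_CLOSE,np.ones((41,41),np.uint8));m=cv2.morphologyEx(m,cv2.MORPH_OPEN,np.ones((25,25),np.uint8))
    return m,*rectfit(n,m,z,6,*box[:2])
E
python3 - <<'E'
from h import *
t=cv2.imread("pics/top0.png")[:,:,::-1].copy();s=cv2.imread("pics/scene0.png")[:,:,::-1].copy()
for n,im,b in(("top",t,(200,195,330,280)),("scene",s,(185,135,300,205))):
    m,r,X=tray(n,im,b);print(n,r)
    cv2.imwrite(f"/tmp/{n}.png",m)
    # line fits of the 4 sides
    box=cv2.boxPoints(r);ln=[]
    for i in range(4):
        p,q=box[i],box[(i+1)%4];d=(q-p)/np.linalg.norm(q-p);L=np.linalg.norm(q-p)
        k=(X-p)@d;e=abs((X-p)@[-d[1],d[0]]);S=X[(k>12)&(k<L-12)&(e<9)]
        vx,vy,cx,cy=cv2.fitLine(S,cv2.DIST_HUBER,0,.01,.01).ravel();a=np.arctan2(vy,vx);print("  side",(cx,cy),"ang mod",(a+np.pi/4)%(np.pi/2)-np.pi/4,len(S))
hsv=cv2.cvtColor(t,cv2.COLOR_RGB2HSV)
# divider top faces (bright) ; bottom edges in scene view
b=(120,198,192,272);a=crop(hsv,*b)
m=cv2.inRange(a,(0,90,138),(25,255,255))
for c in cv2.findContours(m,cv2.RETR_EXTERNAL,cv2.CHAIN_APPROX_NONE)[0]:
    if cv2.contourArea(c)<500: continue
    X=cast("top",(c[:,0]+.5)/6-.5+b[:2],60)[:,:2].astype(np.float32);r=cv2.minAreaRect(X);print("div top",r)
E
```

```text
top ((515.029296875, 17.340576171875), (287.5948486328125, 167.62261962890625), 89.90032958984375)
  side (np.float32(530.4509), np.float32(-125.86131)) ang mod -0.00014704466 310
  side (np.float32(597.9645), np.float32(16.869558)) ang mod -0.0036879182 560
  side (np.float32(514.8452), np.float32(160.31822)) ang mod -0.0055166483 308
  side (np.float32(431.83237), np.float32(17.43236)) ang mod -0.0016470551 576
scene ((539.1179809570312, 12.94195556640625), (217.15455627441406, 301.79510498046875), 0.05045296996831894)
  side (np.float32(432.2437), np.float32(11.847002)) ang mod -0.0023358464 477
  side (np.float32(525.1436), np.float32(-132.3407)) ang mod -0.0075748563 264
  side (np.float32(645.5742), np.float32(-118.49175)) ang mod 0.048581958 37
  side (np.float32(533.159), np.float32(162.64943)) ang mod -0.012761235 221
div top ((493.7115783691406, 392.4735107421875), (153.42916870117188, 9.668876647949219), 6.055326461791992)
div top ((501.77227783203125, 315.0104675292969), (154.31536865234375, 10.562968254089355), 5.8548054695129395)
div top ((508.445556640625, 263.3802490234375), (155.40733337402344, 10.727204322814941), 5.883478164672852)
```

```bash
python3 - <<'E'
import cv2,numpy as np
a=cv2.imread('/tmp/top.png');b=cv2.imread('/tmp/scene.png')
h=max(a.shape[0],b.shape[0]);w=max(a.shape[1],b.shape[1])
f=lambda x:cv2.copyMakeBorder(x,0,h-x.shape[0],0,w-x.shape[1],cv2.BORDER_CONSTANT,value=(0,0,99))
cv2.imwrite('pics/m.png',cv2.resize(np.hstack([f(a),f(b)]),None,fx=.5,fy=.5))
E
```

```text
(no output)
```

View pics/m.png

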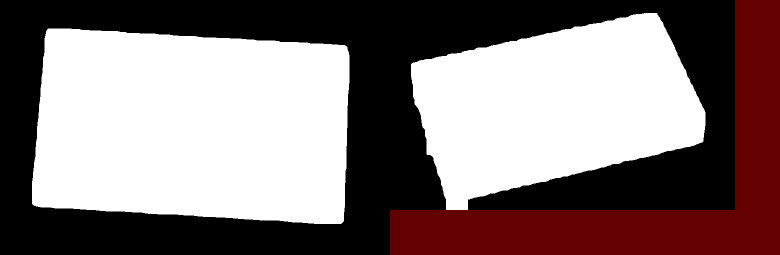

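Call:
{"name": "play_rows", "arguments": {"increments": [[[0.04,0.02,0],[0,0,-0.1]],[[0.09,0.045,0],[0,0,-0.25]],[[0.14,0.07,0],[0,0,-0.4]],[[0.19,0.095,0.02],[0,0,-0.509]],[[0.235,0.1175,0.04],[0,0,-0.509]]], "fingers": 0.04, "squeeze": 15}}

```text
t: 0.72
eef_pos: [416.6, 372.3, 157.3]
ee_rot: [[0.995, 0.104, -0.0], [0.104, -0.995, 0.0], [-0.0, -0.0, -1.0]]
force: [-0.2, 0.0, -0.5]
finger_gap: 45.1
finger_force: 0.0
```

Call:
{"name": "play_rows", "arguments": {"increments": [[[0,0,0],[0,0,0]]]}}

```text
t: 0.85
eef_pos: [416.4, 370.1, 155.6]
ee_rot: [[0.995, 0.099, -0.003], [0.099, -0.995, -0.004], [-0.004, 0.004, -1.0]]
force: [-0.4, 0.4, -0.1]
finger_gap: 41.3
finger_force: 0.0
```

```bash
cat >> h.py <<'E'
def to(*targets):
    "x,y,z,yaw world TCP targets -> tool-frame increments from the measured pose (and from each other)"
    s=read_state();p=s["eef_pos"];R=s["ee_rot"]
    print("t %.2f"%s["t"],"p",p,"yaw %.4f"%np.arctan2(R[1,0],R[0,0]),"gap %.1f"%s["finger_gap"],"F",s["force"],"q6 %.2f"%s["joint_pos"][5])
    for x,y,z,w in targets:
        c,k=np.cos(w),np.sin(w);T=np.array([[c,k,0],[k,-c,0],[0,0,-1]])
        print("  shift",R.T@(np.array([x,y,z])-p)/1e3,"turn",cv2.Rodrigues(R.T@T)[0].ravel())
        p=np.array([x,y,z]);R=T
E
python3 -c "
from h import *
to((508.4,263.4,110,.104),(508.4,263.4,32,.104))"
```

```text
t 0.85 p [416.371 370.068 155.611] yaw 0.0991 gap 41.3 F [-0.386  0.437 -0.129] q6 0.65
  shift [0.081 0.115 0.046] turn [ 0.004  0.004 -0.005]
  shift [0.    0.    0.078] turn [0. 0. 0.]
```

Call:
{"name": "play_rows", "arguments": {"increments": [[[0.03,0.05,0],[0,0,0]],[[0.06,0.09,0.02],[0,0,0]],[[0.081,0.115,0.046],[0,0,-0.005]],[[0.081,0.115,0.046],[0,0,-0.005]]]}}

```text
t: 1.35
eef_pos: [508.0, 266.2, 109.6]
ee_rot: [[0.994, 0.106, -0.004], [0.106, -0.994, -0.003], [-0.004, 0.003, -1.0]]
force: [-0.5, 0.9, -0.3]
finger_gap: 40.1
finger_force: 0.0
```

Call:
{"name": "play_rows", "arguments": {"increments": [[[0,0,0],[0,0,0]],[[0,0,0],[0,0,0]],[[0,0,0],[0,0,0]]]}}

```text
t: 1.72
eef_pos: [508.2, 269.1, 112.7]
ee_rot: [[0.994, 0.111, 0.001], [0.111, -0.994, 0.001], [0.001, -0.001, -1.0]]
force: [-0.3, -0.3, -0.0]
finger_gap: 40.1
finger_force: 0.0
```

```bash
python3 - <<'E'
from h import *
to((508.4,263.4,110,.104),(508.4,263.4,32,.104));to()
im=capture("top");to()
cv2.imwrite("pics/a1.png",crop(im[:,:,::-1],100,170,300,290,4))
E
```

```text
t 1.73 p [508.159 269.14  112.733] yaw 0.1108 gap 40.1 F [-0.294 -0.251 -0.016] q6 0.91
  shift [-0.     0.006  0.003] turn [-0.001 -0.001  0.007]
  shift [0.    0.    0.078] turn [0. 0. 0.]
t 1.73 p [508.159 269.14  112.733] yaw 0.1108 gap 40.1 F [-0.294 -0.251 -0.016] q6 0.91
t 1.77 p [508.152 268.908 112.588] yaw 0.1106 gap 40.4 F [0.858 0.015 0.192] q6 0.91
```

View pics/a1.png

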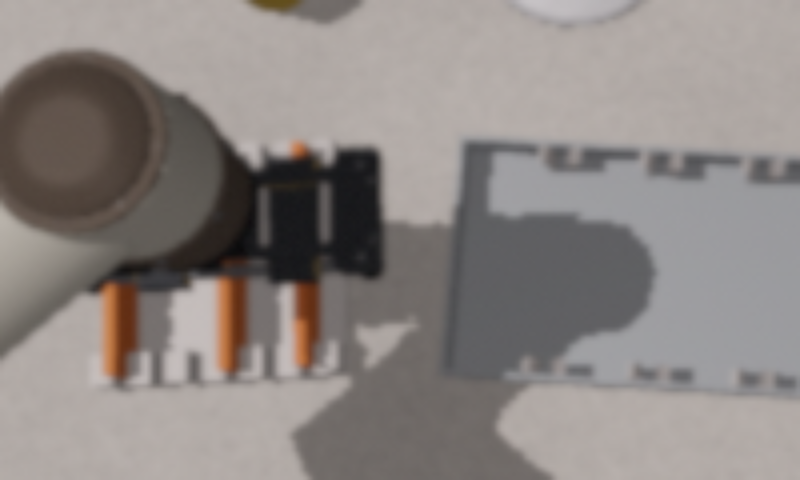

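Call:
{"name": "play_rows", "arguments": {"increments": [[[0,0.0046,0.015],[0,0,0.005]],[[0,0.0046,0.035],[0,0,0.005]],[[0,0.0046,0.055],[0,0,0.005]],[[0,0.0046,0.072],[0,0,0.005]],[[0,0.0046,0.08],[0,0,0.005]]]}}

```text
t: 2.4
eef_pos: [507.9, 262.4, 30.0]
ee_rot: [[0.995, 0.104, -0.002], [0.104, -0.995, -0.002], [-0.003, 0.002, -1.0]]
force: [-0.8, -0.1, -0.1]
finger_gap: 39.8
finger_force: 0.0
```

Call:
{"name": "play_rows", "arguments": {"increments": [[[0,0,0],[0,0,0]],[[0,0,0],[0,0,0]],[[0,0,0],[0,0,0]],[[0,0,0],[0,0,0]]], "fingers": 0}}

```text
t: 2.9
eef_pos: [509.1, 263.6, 32.4]
ee_rot: [[0.995, 0.104, 0.001], [0.104, -0.995, 0.001], [0.001, -0.001, -1.0]]
force: [-1.0, -0.1, 1.5]
finger_gap: 7.9
finger_force: 1.9
```

Call:
{"name": "play_rows", "arguments": {"increments": [[[0,0,0],[0,0,0]],[[0,0,0],[0,0,0]],[[0,0,0],[0,0,0]]], "squeeze": 25}}

```text
t: 3.28
eef_pos: [509.1, 263.6, 32.3]
ee_rot: [[0.995, 0.104, 0.001], [0.104, -0.995, 0.0], [0.001, -0.0, -1.0]]
force: [-1.4, -0.4, 3.7]
finger_gap: 7.3
finger_force: 25.0
```

Call:
{"name": "play_rows", "arguments": {"increments": [[[0,0,-0.01],[0,0,0]],[[0,0,-0.03],[0,0,0]],[[0,0,-0.055],[0,0,0]],[[0,0,-0.08],[0,0,0]],[[0,0,-0.1],[0,0,0]]]}}

```text
t: 3.9
eef_pos: [508.9, 263.5, 133.1]
ee_rot: [[0.995, 0.104, 0.001], [0.104, -0.995, 0.001], [0.001, -0.001, -1.0]]
force: [0.2, -0.1, -0.4]
finger_gap: 7.1
finger_force: 25.0
```

Call:
{"name": "play_rows", "arguments": {"increments": [[[-0.0015,0.017,0],[0,0,0]],[[-0.004,0.052,0],[0,0,0]],[[-0.008,0.09,0],[0,0,0]],[[-0.011,0.128,0],[0,0,0]],[[-0.0133,0.1585,0],[0,0,0]]]}}

```text
t: 4.53
eef_pos: [510.6, 101.7, 130.6]
ee_rot: [[0.995, 0.103, -0.003], [0.103, -0.995, -0.001], [-0.003, 0.001, -1.0]]
force: [0.7, 0.1, -1.0]
finger_gap: 7.2
finger_force: 25.0
```

Call:
{"name": "play_rows", "arguments": {"increments": [[[-0.003,0.035,0],[0,0,0.02]],[[-0.006,0.075,0],[0,0,0.05]],[[-0.0097,0.115,0],[0,0,0.08]],[[-0.012,0.145,0],[0,0,0.1]],[[-0.0133,0.1586,0],[0,0,0.107]]]}}

```text
t: 5.15
eef_pos: [513.8, -56.9, 130.7]
ee_rot: [[1.0, -0.006, -0.003], [-0.006, -1.0, -0.0], [-0.003, 0.0, -1.0]]
force: [0.4, -0.4, -0.8]
finger_gap: 7.1
finger_force: 25.0
```

Call:
{"name": "play_rows", "arguments": {"increments": [[[0,0,0.01],[0,0,0]],[[0,0,0.03],[0,0,0]],[[0,0,0.045],[0,0,0]],[[0,0,0.047],[0,0,0]],[[0,0,0.047],[0,0,0]]]}}

```text
t: 5.78
eef_pos: [515.7, -54.4, 84.9]
ee_rot: [[1.0, -0.002, 0.0], [-0.002, -1.0, -0.0], [0.0, 0.0, -1.0]]
force: [-0.3, -0.0, 1.3]
finger_gap: 7.1
finger_force: 25.0
```

```bash
python3 - <<'E'
from h import *
to();im=capture("top");sc=capture("scene");to()
cv2.imwrite("/tmp/t1.png",im[:,:,::-1]);cv2.imwrite("/tmp/s1.png",sc[:,:,::-1])
a=crop(im[:,:,::-1],205,190,335,285,5);b=crop(sc[:,:,::-1],180,120,310,215,5)
cv2.imwrite("pics/a2.png",cv2.resize(np.hstack([a,b]),(800,292)))
E
```

```text
t 5.78 p [515.668 -54.358  84.858] yaw -0.0018 gap 7.1 F [-0.347 -0.035  1.307] q6 1.36
t 5.88 p [515.987 -54.47   85.441] yaw -0.0023 gap 7.2 F [ 0.046 -0.31  -0.23 ] q6 1.36
```

View pics/a2.png

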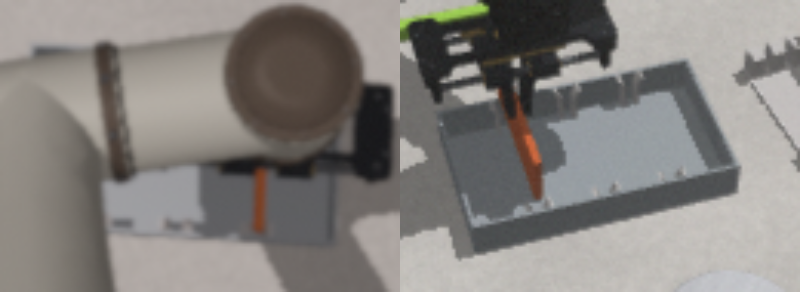

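```bash
python3 - <<'E'
from h import *
t=cv2.imread("/tmp/t1.png")[:,:,::-1].copy();s=cv2.imread("/tmp/s1.png")[:,:,::-1].copy()
for z in (113.4,):
  b=(280,235,300,272);a=crop(cv2.cvtColor(t,cv2.COLOR_RGB2HSV),*b);m=cv2.inRange(a,(0,90,0),(25,255,255));
  r,X=rectfit("top",m,z,6,*b[:2]);print(r, X.min(0),X.max(0))
hs=cv2.cvtColor(s,cv2.COLOR_RGB2HSV)
b=(205,140,235,195);a=crop(hs,*b);m=cv2.inRange(a,(0,110,0),(25,255,255))
c=max(cv2.findContours(m,cv2.RETR_EXTERNAL,cv2.CHAIN_APPROX_NONE)[0],key=cv2.contourArea)[:,0]
P=(c+.5)/6-.5+b[:2];h=cv2.convexHull(P.astype(np.float32))[:,0]
print("hull poly",cv2.approxPolyDP(h[:,None],1.0,True)[:,0])
print(proj("scene",[[x,-54.4+dy,z] for x in(438,592.3) for dy in(-4,4) for z in(58.4,113.4)]))
E
```

```text
((463.62066650390625, -52.277462005615234), (54.61003494262695, 10.89055061340332), 2.152559757232666) [436.343 -57.444] [490.962 -45.93 ]
hull poly [[216.917 149.917]
 [225.083 170.25 ]
 [224.083 183.917]
 [214.75  159.25 ]]
[[211.125 149.793]
 [210.129 137.912]
 [213.459 149.291]
 [212.534 137.408]
 [223.331 184.009]
 [222.659 172.416]
 [225.805 183.435]
 [225.214 171.837]]
```

Call:
{"name": "play_rows", "arguments": {"increments": [[[0,0,0.01],[0,0,0]],[[0,0,0.02],[0,0,0]],[[0,0,0.03],[0,0,0]],[[0,0,0.038],[0,0,0]],[[0,0,0.038],[0,0,0]]]}}

```text
t: 6.5
eef_pos: [514.8, -54.9, 45.9]
ee_rot: [[1.0, -0.003, -0.002], [-0.003, -1.0, -0.0], [-0.002, 0.0, -1.0]]
force: [-0.5, -0.4, -1.0]
finger_gap: 7.2
finger_force: 25.0
```

Call:
{"name": "play_rows", "arguments": {"increments": [[[0,0,0.005],[0,0,0]],[[0,0,0.01],[0,0,0]],[[0,0,0.0135],[0,0,0]],[[0,0,0.0145],[0,0,0]],[[0,0,0.0145],[0,0,0]]]}}

```text
t: 7.12
eef_pos: [515.4, -54.8, 32.3]
ee_rot: [[1.0, -0.003, 0.0], [-0.003, -1.0, -0.0], [0.0, 0.0, -1.0]]
force: [-1.5, -0.0, -1.6]
finger_gap: 7.3
finger_force: 25.0
```

Call:
{"name": "play_rows", "arguments": {"increments": [[[0,0,0.001],[0,0,0]],[[0,0,0.0015],[0,0,0]],[[0,0,0.0015],[0,0,0]]]}}

```text
t: 7.5
eef_pos: [515.6, -54.8, 31.3]
ee_rot: [[1.0, -0.003, 0.001], [-0.003, -1.0, -0.0], [0.001, 0.0, -1.0]]
force: [-1.3, -0.6, 3.4]
finger_gap: 7.5
finger_force: 25.0
```

Call:
{"name": "play_rows", "arguments": {"increments": [[[0,0,0],[0,0,0]],[[0,0,0],[0,0,0]],[[0,0,0],[0,0,0]],[[0,0,0],[0,0,0]]], "fingers": 0.04}}

```text
t: 8.0
eef_pos: [515.3, -54.7, 30.7]
ee_rot: [[1.0, -0.003, -0.0], [-0.003, -1.0, -0.0], [-0.0, 0.0, -1.0]]
force: [-0.7, 0.7, -0.4]
finger_gap: 36.6
finger_force: 0.0
```

Call:
{"name": "play_rows", "arguments": {"increments": [[[0,0,-0.01],[0,0,0]],[[0,0,-0.03],[0,0,0]],[[0,0,-0.055],[0,0,0]],[[0,0,-0.08],[0,0,0]],[[0,0,-0.1],[0,0,0]]]}}

```text
t: 8.62
eef_pos: [515.8, -54.7, 132.8]
ee_rot: [[1.0, -0.003, 0.002], [-0.003, -1.0, 0.0], [0.002, -0.0, -1.0]]
force: [-0.9, -0.5, 0.0]
finger_gap: 39.6
finger_force: 0.0
```

Call:
{"name": "play_rows", "arguments": {"increments": [[[-0.001,-0.02,0],[0,0,0]],[[-0.003,-0.065,0],[0,0,0]],[[-0.005,-0.115,0],[0,0,0]],[[-0.007,-0.165,0],[0,0,0]],[[-0.009,-0.21,0],[0,0,0]]]}}

```text
t: 9.25
eef_pos: [506.9, 157.1, 131.8]
ee_rot: [[1.0, -0.002, 0.001], [-0.002, -1.0, 0.001], [0.001, -0.001, -1.0]]
force: [0.6, 0.1, 0.3]
finger_gap: 40.1
finger_force: 0.0
```

Call:
{"name": "play_rows", "arguments": {"increments": [[[-0.001,-0.045,0],[0,0,-0.03]],[[-0.003,-0.09,0],[0,0,-0.07]],[[-0.005,-0.135,0],[0,0,-0.1]],[[-0.0054,-0.1599,0],[0,0,-0.107]],[[-0.0054,-0.1599,0],[0,0,-0.107]]]}}

```text
t: 9.88
eef_pos: [501.9, 316.4, 130.9]
ee_rot: [[0.994, 0.106, 0.0], [0.106, -0.994, 0.0], [0.0, -0.0, -1.0]]
force: [-0.4, -0.5, -0.2]
finger_gap: 40.2
finger_force: 0.0
```

Call:
{"name": "play_rows", "arguments": {"increments": [[[0,0,0.01],[0,0,0]],[[0,0,0.035],[0,0,0]],[[0,0,0.06],[0,0,0]],[[0,0,0.085],[0,0,0]],[[0,0,0.099],[0,0,0]]]}}

```text
t: 10.5
eef_pos: [501.4, 313.0, 30.2]
ee_rot: [[0.995, 0.102, -0.002], [0.102, -0.995, -0.002], [-0.002, 0.002, -1.0]]
force: [0.3, -0.6, 0.1]
finger_gap: 40.1
finger_force: 0.0
```

Call:
{"name": "play_rows", "arguments": {"increments": [[[0,0,0],[0,0,0]],[[0,0,0],[0,0,0]]]}}

```text
t: 10.75
eef_pos: [502.7, 315.4, 32.8]
ee_rot: [[0.995, 0.104, 0.001], [0.104, -0.995, 0.001], [0.001, -0.001, -1.0]]
force: [-0.7, 0.1, -0.5]
finger_gap: 40.5
finger_force: 0.0
```

Call:
{"name": "play_rows", "arguments": {"increments": [[[0,0,0],[0,0,0]],[[0,0,0],[0,0,0]],[[0,0,0],[0,0,0]],[[0,0,0],[0,0,0]],[[0,0,0],[0,0,0]]], "fingers": 0}}

```text
t: 11.38
eef_pos: [502.0, 315.2, 32.0]
ee_rot: [[0.995, 0.104, 0.0], [0.104, -0.995, -0.0], [0.0, 0.0, -1.0]]
force: [0.4, 0.2, 1.4]
finger_gap: 7.7
finger_force: 25.0
```

Call:
{"name": "play_rows", "arguments": {"increments": [[[0,0,-0.01],[0,0,0]],[[0,0,-0.03],[0,0,0]],[[0,0,-0.055],[0,0,0]],[[0,0,-0.08],[0,0,0]],[[0,0,-0.1],[0,0,0]]]}}

```text
t: 12.0
eef_pos: [502.3, 315.4, 133.6]
ee_rot: [[0.995, 0.104, 0.001], [0.104, -0.995, 0.001], [0.001, -0.001, -1.0]]
force: [0.1, -0.6, -0.2]
finger_gap: 7.2
finger_force: 25.0
```

Call:
{"name": "play_rows", "arguments": {"increments": [[[-0.001,0.017,0],[0,0,0]],[[-0.003,0.05,0],[0,0,0]],[[-0.005,0.085,0],[0,0,0]],[[-0.007,0.12,0],[0,0,0]],[[-0.00885,0.14885,0],[0,0,0]]]}}

```text
t: 12.62
eef_pos: [507.5, 163.5, 130.7]
ee_rot: [[0.995, 0.103, -0.002], [0.103, -0.995, -0.001], [-0.003, 0.001, -1.0]]
force: [0.4, -0.5, -0.2]
finger_gap: 7.1
finger_force: 25.0
```

Call:
{"name": "play_rows", "arguments": {"increments": [[[-0.002,0.035,0],[0,0,0.02]],[[-0.004,0.07,0],[0,0,0.05]],[[-0.0065,0.108,0],[0,0,0.08]],[[-0.008,0.135,0],[0,0,0.1]],[[-0.00885,0.14885,0],[0,0,0.107]]]}}

```text
t: 13.25
eef_pos: [514.1, 15.2, 131.0]
ee_rot: [[1.0, -0.005, -0.002], [-0.005, -1.0, -0.0], [-0.002, 0.0, -1.0]]
force: [0.7, 0.4, 0.1]
finger_gap: 7.2
finger_force: 25.0
```

Call:
{"name": "play_rows", "arguments": {"increments": [[[0,0,0.01],[0,0,0]],[[0,0,0.03],[0,0,0]],[[0,0,0.045],[0,0,0]],[[0,0,0.047],[0,0,0]],[[0,0,0.047],[0,0,0]]]}}

```text
t: 13.88
eef_pos: [515.7, 17.7, 84.8]
ee_rot: [[1.0, -0.002, 0.0], [-0.002, -1.0, -0.0], [0.0, 0.0, -1.0]]
force: [-0.5, 0.8, -0.3]
finger_gap: 7.2
finger_force: 25.0
```

Call:
{"name": "play_rows", "arguments": {"increments": [[[0,0,0.01],[0,0,0]],[[0,0,0.02],[0,0,0]],[[0,0,0.03],[0,0,0]],[[0,0,0.038],[0,0,0]],[[0,0,0.038],[0,0,0]]]}}

```text
t: 14.5
eef_pos: [514.8, 17.1, 46.0]
ee_rot: [[1.0, -0.003, -0.002], [-0.003, -1.0, -0.001], [-0.002, 0.001, -1.0]]
force: [0.6, -0.2, -1.0]
finger_gap: 7.4
finger_force: 25.0
```

Call:
{"name": "play_rows", "arguments": {"increments": [[[0,0,0.005],[0,0,0]],[[0,0,0.01],[0,0,0]],[[0,0,0.0145],[0,0,0]],[[0,0,0.016],[0,0,0]],[[0,0,0.016],[0,0,0]]]}}

```text
t: 15.12
eef_pos: [515.3, 17.2, 30.9]
ee_rot: [[1.0, -0.003, -0.0], [-0.003, -1.0, -0.0], [-0.0, 0.0, -1.0]]
force: [-1.0, -0.1, 0.0]
finger_gap: 7.3
finger_force: 25.0
```

Call:
{"name": "play_rows", "arguments": {"increments": [[[0,0,0],[0,0,0]],[[0,0,0],[0,0,0]],[[0,0,0],[0,0,0]],[[0,0,0],[0,0,0]]], "fingers": 0.04}}

```text
t: 15.62
eef_pos: [515.5, 17.3, 30.9]
ee_rot: [[1.0, -0.003, 0.0], [-0.003, -1.0, 0.0], [0.0, -0.0, -1.0]]
force: [0.6, 0.3, -0.5]
finger_gap: 36.7
finger_force: 0.0
```

Call:
{"name": "play_rows", "arguments": {"increments": [[[0,0,-0.01],[0,0,0]],[[0,0,-0.03],[0,0,0]],[[0,0,-0.055],[0,0,0]],[[0,0,-0.08],[0,0,0]],[[0,0,-0.1],[0,0,0]]]}}

```text
t: 16.25
eef_pos: [515.8, 17.4, 132.8]
ee_rot: [[1.0, -0.003, 0.002], [-0.003, -1.0, 0.0], [0.002, -0.0, -1.0]]
force: [0.7, 0.6, 0.3]
finger_gap: 39.9
finger_force: 0.0
```

Call:
{"name": "play_rows", "arguments": {"increments": [[[-0.001,-0.02,0],[0,0,0]],[[-0.004,-0.065,0],[0,0,0]],[[-0.007,-0.115,0],[0,0,0]],[[-0.01,-0.165,0],[0,0,0]],[[-0.013,-0.21,0],[0,0,0]]]}}

```text
t: 16.88
eef_pos: [502.9, 229.1, 131.8]
ee_rot: [[1.0, -0.002, 0.001], [-0.002, -1.0, 0.001], [0.001, -0.001, -1.0]]
force: [1.0, 0.0, 0.3]
finger_gap: 39.9
finger_force: 0.0
```

Call:
{"name": "play_rows", "arguments": {"increments": [[[-0.002,-0.045,0],[0,0,-0.03]],[[-0.005,-0.09,0],[0,0,-0.07]],[[-0.008,-0.135,0],[0,0,-0.1]],[[-0.0094,-0.1653,0],[0,0,-0.107]],[[-0.0094,-0.1653,0],[0,0,-0.107]]]}}

```text
t: 17.5
eef_pos: [493.8, 394.7, 131.1]
ee_rot: [[0.994, 0.107, 0.0], [0.107, -0.994, 0.001], [0.001, -0.0, -1.0]]
force: [-0.8, -0.3, 0.5]
finger_gap: 39.9
finger_force: 0.0
```

Call:
{"name": "play_rows", "arguments": {"increments": [[[0,0,0.01],[0,0,0]],[[0,0,0.035],[0,0,0]],[[0,0,0.06],[0,0,0]],[[0,0,0.085],[0,0,0]],[[0,0,0.099],[0,0,0]]]}}

```text
t: 18.12
eef_pos: [493.5, 390.6, 30.3]
ee_rot: [[0.995, 0.103, -0.002], [0.103, -0.995, -0.002], [-0.002, 0.002, -1.0]]
force: [-0.6, 0.6, 0.2]
finger_gap: 40.4
finger_force: 0.0
```

Call:
{"name": "play_rows", "arguments": {"increments": [[[0,0,0],[0,0,0]],[[0,0,0],[0,0,0]]]}}

```text
t: 18.38
eef_pos: [494.7, 392.9, 32.9]
ee_rot: [[0.995, 0.104, 0.001], [0.104, -0.995, 0.001], [0.001, -0.001, -1.0]]
force: [0.1, 0.1, 0.2]
finger_gap: 39.8
finger_force: 0.0
```

Call:
{"name": "play_rows", "arguments": {"increments": [[[0,0,0],[0,0,0]],[[0,0,0],[0,0,0]],[[0,0,0],[0,0,0]],[[0,0,0],[0,0,0]],[[0,0,0],[0,0,0]]], "fingers": 0}}

```text
t: 19.0
eef_pos: [494.1, 392.6, 32.0]
ee_rot: [[0.995, 0.104, 0.0], [0.104, -0.995, -0.0], [0.0, 0.0, -1.0]]
force: [-0.7, 0.2, 0.9]
finger_gap: 7.4
finger_force: 25.0
```

Call:
{"name": "play_rows", "arguments": {"increments": [[[0,0,-0.01],[0,0,0]],[[0,0,-0.03],[0,0,0]],[[0,0,-0.055],[0,0,0]],[[0,0,-0.08],[0,0,0]],[[0,0,-0.1],[0,0,0]]]}}

```text
t: 19.62
eef_pos: [494.2, 392.9, 133.6]
ee_rot: [[0.995, 0.104, 0.001], [0.104, -0.995, 0.001], [0.001, -0.001, -1.0]]
force: [-0.1, -0.1, -1.3]
finger_gap: 7.3
finger_force: 25.0
```

Call:
{"name": "play_rows", "arguments": {"increments": [[[0,0.017,0],[0,0,0]],[[-0.001,0.05,0],[0,0,0]],[[-0.003,0.085,0],[0,0,0]],[[-0.004,0.12,0],[0,0,0]],[[-0.00505,0.152,0],[0,0,0]]]}}

```text
t: 20.25
eef_pos: [503.8, 238.1, 130.7]
ee_rot: [[0.995, 0.103, -0.002], [0.103, -0.995, -0.001], [-0.002, 0.001, -1.0]]
force: [0.4, -0.1, -0.3]
finger_gap: 7.2
finger_force: 25.0
```

Call:
{"name": "play_rows", "arguments": {"increments": [[[-0.001,0.035,0],[0,0,0.02]],[[-0.002,0.07,0],[0,0,0.05]],[[-0.004,0.108,0],[0,0,0.08]],[[-0.005,0.138,0],[0,0,0.1]],[[-0.00505,0.152,0],[0,0,0.107]]]}}

```text
t: 20.88
eef_pos: [514.4, 86.8, 131.0]
ee_rot: [[1.0, -0.005, -0.002], [-0.005, -1.0, -0.001], [-0.002, 0.001, -1.0]]
force: [-0.3, -0.2, -0.8]
finger_gap: 7.5
finger_force: 25.0
```

Call:
{"name": "play_rows", "arguments": {"increments": [[[0,0,0.01],[0,0,0]],[[0,0,0.03],[0,0,0]],[[0,0,0.045],[0,0,0]],[[0,0,0.047],[0,0,0]],[[0,0,0.047],[0,0,0]]]}}

```text
t: 21.5
eef_pos: [515.9, 89.7, 84.9]
ee_rot: [[1.0, -0.002, 0.0], [-0.002, -1.0, -0.0], [0.0, 0.0, -1.0]]
force: [0.7, 0.1, -1.3]
finger_gap: 7.3
finger_force: 25.0
```

Call:
{"name": "play_rows", "arguments": {"increments": [[[0,0,0.01],[0,0,0]],[[0,0,0.02],[0,0,0]],[[0,0,0.03],[0,0,0]],[[0,0,0.038],[0,0,0]],[[0,0,0.038],[0,0,0]]]}}

```text
t: 22.12
eef_pos: [515.1, 88.9, 46.0]
ee_rot: [[1.0, -0.003, -0.002], [-0.003, -1.0, -0.001], [-0.002, 0.001, -1.0]]
force: [0.1, 0.5, -1.1]
finger_gap: 7.4
finger_force: 25.0
```

Call:
{"name": "play_rows", "arguments": {"increments": [[[0,0,0.005],[0,0,0]],[[0,0,0.01],[0,0,0]],[[0,0,0.0145],[0,0,0]],[[0,0,0.016],[0,0,0]],[[0,0,0.016],[0,0,0]]]}}

```text
t: 22.75
eef_pos: [515.6, 89.2, 30.9]
ee_rot: [[1.0, -0.003, -0.0], [-0.003, -1.0, -0.0], [-0.0, 0.0, -1.0]]
force: [-0.3, 0.2, 0.1]
finger_gap: 7.3
finger_force: 25.0
```

Call:
{"name": "play_rows", "arguments": {"increments": [[[0,0,0],[0,0,0]],[[0,0,0],[0,0,0]],[[0,0,0],[0,0,0]],[[0,0,0],[0,0,0]]], "fingers": 0.04}}

```text
t: 23.25
eef_pos: [515.7, 89.3, 30.9]
ee_rot: [[1.0, -0.003, 0.0], [-0.003, -1.0, 0.0], [0.0, -0.0, -1.0]]
force: [-0.3, -0.4, -0.3]
finger_gap: 36.8
finger_force: 0.0
```

Call:
{"name": "play_rows", "arguments": {"increments": [[[0,0,-0.01],[0,0,0]],[[0,0,-0.03],[0,0,0]],[[0,0,-0.055],[0,0,0]],[[0,0,-0.08],[0,0,0]],[[0,0,-0.1],[0,0,0]]]}}

```text
t: 23.88
eef_pos: [516.0, 89.4, 132.8]
ee_rot: [[1.0, -0.003, 0.002], [-0.003, -1.0, 0.001], [0.002, -0.001, -1.0]]
force: [-0.1, 0.0, -0.6]
finger_gap: 40.0
finger_force: 0.0
```

Call:
{"name": "play_rows", "arguments": {"increments": [[[0,-0.03,0],[0,0,0]],[[0,-0.08,0],[0,0,0]],[[0,-0.13,0],[0,0,0]],[[0,-0.18,0],[0,0,0]],[[0,-0.2,0],[0,0,0]]], "fingers": 0.03}}

```text
t: 24.5
eef_pos: [516.2, 291.7, 131.4]
ee_rot: [[1.0, -0.0, 0.001], [-0.0, -1.0, 0.001], [0.001, -0.001, -1.0]]
force: [0.4, 0.3, 0.3]
finger_gap: 30.1
finger_force: 0.0
```

```bash
cat > look.py <<'E'
from h import *
def look(pic=None):
    t=capture("top");s=capture("scene");to()
    for nm,lo,hi in(("blue",(92,130,60),(110,255,255)),("pink",(165,130,80),(179,255,255)),("purple",(130,100,50),(160,255,255))):
        for n,im,box in(("top",t,(200,190,440,310)),("scene",s,(90,110,310,225))):
            for b in blobs(n,im,lo,hi,9,15,box): print(nm,n,b[0],"yaw %.3f len %.0f w %.0f n %d"%b[2:])
    if pic:
        a=crop(t[:,:,::-1],200,190,440,305,3);b=crop(s[:,:,::-1],90,110,310,220,3)
        w=a.shape[1];b=cv2.copyMakeBorder(b,0,0,0,w-b.shape[1],cv2.BORDER_CONSTANT);o=np.vstack([a,b])
        cv2.imwrite(pic,cv2.resize(o,None,fx=.87,fy=.87))
E
python3 -c "from look import *;look('pics/b1.png')"
```

```text
t 24.60 p [516.09  290.845 131.037] yaw -0.0006 gap 29.7 F [-0.404 -1.031 -1.041] q6 0.78
blue top [ 484.041 -346.789] yaw -0.088 len 100 w 22 n 278
blue scene [ 484.202 -347.36 ] yaw -0.091 len 95 w 14 n 102
pink top [ 496.931 -394.958] yaw 0.042 len 96 w 18 n 218
pink scene [ 494.609 -395.843] yaw 0.038 len 96 w 13 n 100
purple top [ 488.233 -246.096] yaw -0.040 len 98 w 19 n 227
purple top [ 500.738 -384.115] yaw 0.036 len 88 w 3 n 32
purple top [ 510.338 -405.069] yaw -0.012 len 43 w 0 n 16
purple top [ 457.136 -402.081] yaw -0.508 len 36 w 18 n 19
purple scene [ 488.504 -247.084] yaw -0.034 len 97 w 14 n 101
```

View pics/b1.png

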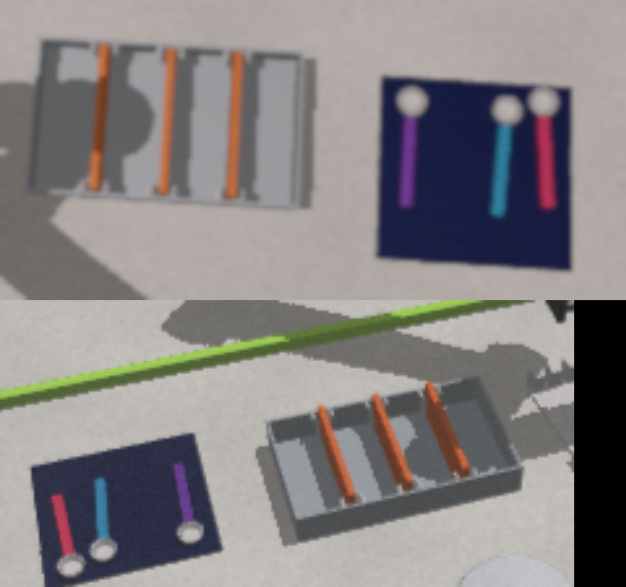

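Call:
{"name": "play_rows", "arguments": {"increments": [[[0,0.025,0],[0,0,0]],[[-0.002,0.07,0],[0,0,0]],[[-0.003,0.115,0],[0,0,0]],[[-0.005,0.16,0],[0,0,0]],[[-0.006,0.205,0],[0,0,0]]]}}

```text
t: 25.22
eef_pos: [508.2, 80.2, 131.2]
ee_rot: [[1.0, -0.005, -0.0], [-0.005, -1.0, -0.0], [-0.0, 0.0, -1.0]]
force: [1.1, 0.6, -0.4]
finger_gap: 30.3
finger_force: 0.0
```

Call:
{"name": "play_rows", "arguments": {"increments": [[[-0.001,0.045,0],[0,0,0]],[[-0.003,0.09,0],[0,0,0]],[[-0.004,0.135,0],[0,0,0]],[[-0.005,0.18,0],[0,0,0]],[[-0.006,0.22,0],[0,0,0]]]}}

```text
t: 25.85
eef_pos: [500.7, -139.3, 131.3]
ee_rot: [[1.0, -0.006, -0.0], [-0.006, -1.0, -0.0], [-0.0, 0.0, -1.0]]
force: [-0.0, -0.4, 0.1]
finger_gap: 30.0
finger_force: 0.0
```

Call:
{"name": "play_rows", "arguments": {"increments": [[[-0.002,0.035,0],[0,0,0.01]],[[-0.004,0.075,0],[0,0,0.03]],[[-0.0057,0.1113,0],[0,0,0.037]],[[-0.0057,0.1113,0.02],[0,0,0.037]],[[-0.0057,0.1113,0.04],[0,0,0.037]]]}}

```text
t: 26.48
eef_pos: [494.4, -249.4, 90.9]
ee_rot: [[0.999, -0.044, 0.0], [-0.044, -0.999, 0.0], [0.0, -0.0, -1.0]]
force: [-0.4, -0.5, -0.1]
finger_gap: 29.5
finger_force: 0.0
```

Call:
{"name": "play_rows", "arguments": {"increments": [[[0,0,0],[0,0,0]],[[0,0,0],[0,0,0]],[[0,0,0],[0,0,0]]]}}

```text
t: 26.85
eef_pos: [497.3, -247.4, 92.0]
ee_rot: [[0.999, -0.04, 0.002], [-0.04, -0.999, -0.001], [0.002, 0.0, -1.0]]
force: [0.2, 0.4, -0.6]
finger_gap: 30.0
finger_force: 0.0
```

```bash
python3 -c "from look import *;look('pics/b2.png')"
```

```text
t 26.95 p [ 497.319 -247.143   91.705] yaw -0.0396 gap 30.0 F [ 0.394 -0.109  0.325] q6 1.70
blue top [ 451.503 -344.318] yaw -0.157 len 39 w 22 n 93
blue scene [ 480.666 -347.613] yaw -0.103 len 95 w 13 n 89
pink top [ 457.155 -397.225] yaw -0.237 len 20 w 15 n 35
pink scene [ 495.274 -396.272] yaw 0.039 len 96 w 12 n 89
purple top [ 456.193 -245.654] yaw 0.000 len 31 w 14 n 68
purple scene [ 487.513 -247.256] yaw -0.028 len 93 w 15 n 90
```

View pics/b2.png

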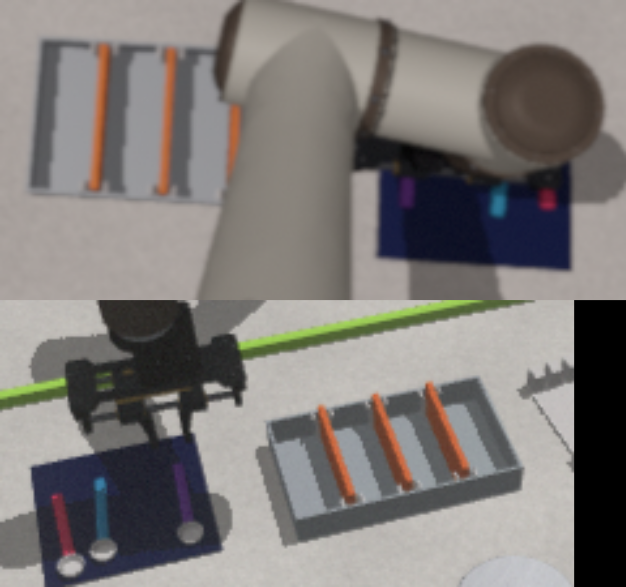

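Call:
{"name": "play_rows", "arguments": {"increments": [[[0,0,0.02],[0,0,0]],[[0,0,0.042],[0,0,0]],[[0,0,0.062],[0,0,0]],[[0,0,0.073],[0,0,0]],[[0,0,0.079],[0,0,0]]]}}

```text
t: 27.58
eef_pos: [497.2, -247.0, 11.6]
ee_rot: [[0.999, -0.039, -0.0], [-0.039, -0.999, -0.0], [-0.0, 0.0, -1.0]]
force: [-0.2, 1.2, -0.6]
finger_gap: 30.1
finger_force: 0.0
```

Call:
{"name": "play_rows", "arguments": {"increments": [[[0,0,0],[0,0,0]],[[0,0,0.003],[0,0,0]],[[0,0,0.006],[0,0,0]],[[0,0,0.006],[0,0,0]],[[0,0,0.006],[0,0,0]]]}}

```text
t: 28.2
eef_pos: [497.1, -247.1, 6.0]
ee_rot: [[0.999, -0.04, 0.0], [-0.04, -0.999, -0.0], [0.0, 0.0, -1.0]]
force: [-0.8, -0.0, 0.1]
finger_gap: 30.1
finger_force: 0.0
```

Call:
{"name": "play_rows", "arguments": {"increments": [[[0,0,0],[0,0,0]],[[0,0,0],[0,0,0]],[[0,0,0],[0,0,0]],[[0,0,0],[0,0,0]],[[0,0,0],[0,0,0]]], "fingers": 0, "squeeze": 20}}

```text
t: 28.82
eef_pos: [497.0, -247.0, 5.9]
ee_rot: [[0.999, -0.04, -0.0], [-0.04, -0.999, 0.0], [-0.0, -0.0, -1.0]]
force: [-0.0, -0.1, 0.9]
finger_gap: 0.9
finger_force: 0.0
```

Call:
{"name": "play_rows", "arguments": {"increments": [[[0,0,-0.005],[0,0,0]],[[0,0,-0.02],[0,0,0]],[[0,0,-0.045],[0,0,0]],[[0,0,-0.07],[0,0,0]],[[0,0,-0.095],[0,0,0]]]}}

```text
t: 29.45
eef_pos: [497.2, -247.1, 103.0]
ee_rot: [[0.999, -0.04, 0.002], [-0.04, -0.999, -0.0], [0.002, 0.0, -1.0]]
force: [-0.4, 0.1, -0.3]
finger_gap: 0.8
finger_force: 0.0
```

```bash
python3 -c "from look import *;look('/tmp/b3.png')"
```

```text
t 29.55 p [ 499.477 -247.784  105.134] yaw -0.0391 gap 0.7 F [0.101 0.373 0.039] q6 1.70
blue top [ 453.564 -344.536] yaw -0.120 len 41 w 21 n 102
blue scene [ 479.346 -347.672] yaw -0.100 len 93 w 13 n 82
pink top [ 457.122 -397.013] yaw -0.196 len 19 w 15 n 34
pink scene [ 494.101 -396.103] yaw 0.036 len 94 w 12 n 91
purple top [ 459.305 -245.311] yaw 0.057 len 39 w 15 n 81
purple scene [ 487.941 -247.152] yaw -0.042 len 92 w 14 n 92
```

View /tmp/b3.png

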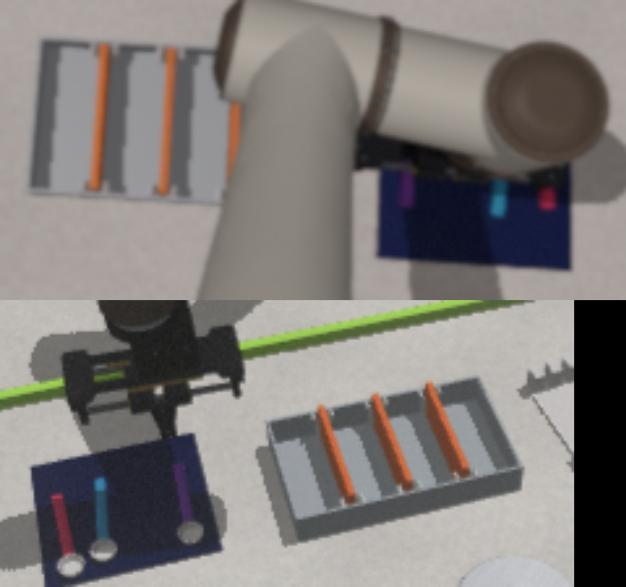

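Call:
{"name": "play_rows", "arguments": {"increments": [[[0,0,0.02],[0,0,0]],[[0,0,0.045],[0,0,0]],[[0,0,0.07],[0,0,0]],[[0,0,0.085],[0,0,0]],[[0,0,0.091],[0,0,0]]], "fingers": 0.03}}

```text
t: 30.18
eef_pos: [496.6, -247.0, 9.1]
ee_rot: [[0.999, -0.04, -0.001], [-0.04, -0.999, 0.0], [-0.001, -0.0, -1.0]]
force: [0.7, -0.1, 0.0]
finger_gap: 29.5
finger_force: 0.0
```

Call:
{"name": "play_rows", "arguments": {"increments": [[[0,0,0],[0,0,0]],[[0,0,0.003],[0,0,0]],[[0,0,0.0055],[0,0,0]],[[0,0,0.0055],[0,0,0]],[[0,0,0.0055],[0,0,0]]]}}

```text
t: 30.8
eef_pos: [497.1, -247.1, 4.5]
ee_rot: [[0.999, -0.04, 0.0], [-0.04, -0.999, -0.0], [0.0, 0.0, -1.0]]
force: [-0.3, -0.2, -0.4]
finger_gap: 29.8
finger_force: 0.0
```

```bash
python3 - <<'E'
from h import *
to();s=capture("scene");t=capture("top")
a=crop(s[:,:,::-1],100,110,200,210,6);b=crop(t[:,:,::-1],340,210,425,300,6)[:600]
cv2.imwrite("pics/b4.png",cv2.resize(np.hstack([a,b[:540] if 0 else cv2.resize(b,(560,600))]),(790,408)))
E
```

```text
t 30.80 p [ 497.093 -247.067    4.528] yaw -0.0398 gap 29.8 F [-0.319 -0.197 -0.42 ] q6 1.70
```

View pics/b4.png

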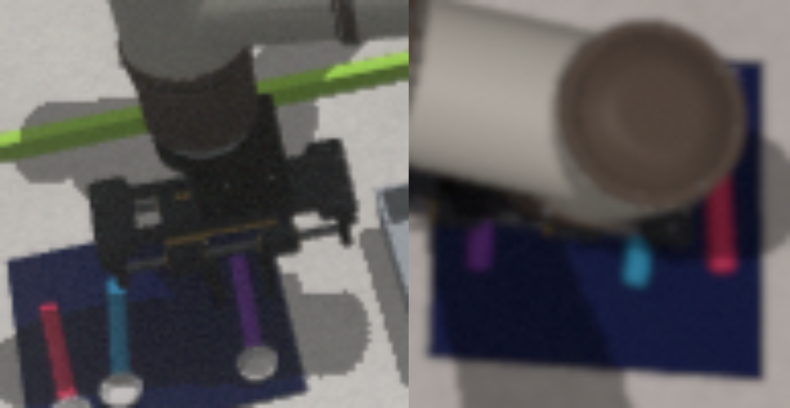

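```bash
python3 - <<'E'
from h import *
f=lambda p:(proj("scene",p)-[100,110])*6*790/1160
print(f([[497,-247,5],[497,-232,5],[497,-262,5],[497,-247,75],[489,-247,9],[439,-245,9],[539,-249,9],[555,-249.5,9]]))
E
```

```text
[[246.528 309.944]
 [265.183 305.72 ]
 [227.796 314.186]
 [232.981 252.118]
 [243.995 299.352]
 [235.534 253.608]
 [252.817 347.046]
 [255.899 362.698]]
```

Call:
{"name": "play_rows", "arguments": {"increments": [[[0,0,0],[0,0,0]],[[0,0,0],[0,0,0]]], "fingers": 0.01}}

```text
t: 31.15
eef_pos: [497.0, -247.0, 4.4]
ee_rot: [[0.999, -0.04, 0.0], [-0.04, -0.999, -0.0], [0.0, 0.0, -1.0]]
force: [1.2, -0.3, -0.0]
finger_gap: 17.0
finger_force: 0.0
```

Call:
{"name": "play_rows", "arguments": {"increments": [[[0,0,0],[0,0,0]],[[0,0,0],[0,0,0]],[[0,0,0],[0,0,0]]]}}

```text
t: 31.52
eef_pos: [497.0, -247.0, 4.3]
ee_rot: [[0.999, -0.04, -0.0], [-0.04, -0.999, -0.0], [-0.0, 0.0, -1.0]]
force: [0.1, 0.3, 0.5]
finger_gap: 10.0
finger_force: 0.0
```

```bash
python3 - <<'E'
from h import *
to();s=capture("scene")
a=s[150:205,125:170,::-1];b=np.clip(a.astype(float)*2.5,0,255).astype(np.uint8)
cv2.imwrite("pics/b5.png",cv2.resize(b,None,fx=10,fy=10,interpolation=cv2.INTER_CUBIC))
E
```

```text
t 31.52 p [ 496.953 -247.031    4.328] yaw -0.0398 gap 10.0 F [0.086 0.269 0.475] q6 1.70
```

View pics/b5.png

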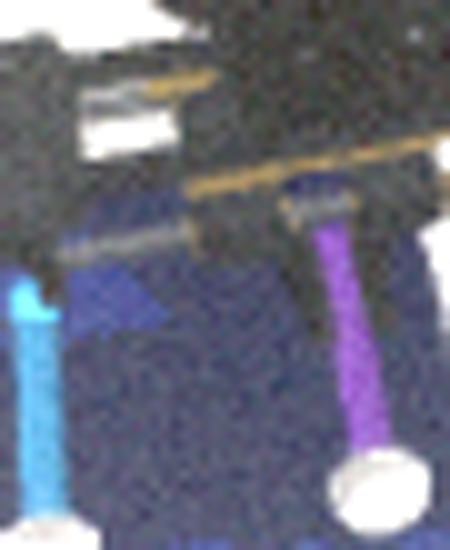

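Call:
{"name": "play_rows", "arguments": {"increments": [[[0,0,0],[0,0,0]],[[0,0,0],[0,0,0]],[[0,0,0.0005],[0,0,0]],[[0,0,0.001],[0,0,0]],[[0,0,0.001],[0,0,0]]], "fingers": 0.03}}

```text
t: 32.2
eef_pos: [496.9, -247.0, 3.3]
ee_rot: [[0.999, -0.04, -0.0], [-0.04, -0.999, 0.0], [-0.0, -0.0, -1.0]]
force: [-0.2, 0.4, -0.7]
finger_gap: 30.0
finger_force: 0.0
```

Call:
{"name": "play_rows", "arguments": {"increments": [[[0,0,0.0003],[0,0,0]],[[0,0,0.0006],[0,0,0]],[[0,0,0.001],[0,0,0]],[[0,0,0.001],[0,0,0]]]}}

```text
t: 32.7
eef_pos: [496.9, -247.0, 2.3]
ee_rot: [[0.999, -0.04, -0.0], [-0.04, -0.999, 0.0], [-0.0, -0.0, -1.0]]
force: [0.6, -0.1, 0.2]
finger_gap: 29.8
finger_force: 0.0
```

Call:
{"name": "play_rows", "arguments": {"increments": [[[0,0,0.0005],[0,0,0]],[[0,0,0.001],[0,0,0]],[[0,0,0.0015],[0,0,0]],[[0,0,0.0015],[0,0,0]]]}}

```text
t: 33.2
eef_pos: [496.9, -247.0, 0.8]
ee_rot: [[0.999, -0.04, -0.0], [-0.04, -0.999, 0.0], [-0.0, -0.0, -1.0]]
force: [0.3, 0.6, -0.0]
finger_gap: 30.1
finger_force: 0.0
```

Call:
{"name": "play_rows", "arguments": {"increments": [[[0,0,0.0003],[0,0,0]],[[0,0,0.0006],[0,0,0]],[[0,0,0.001],[0,0,0]],[[0,0,0.001],[0,0,0]]]}}

```text
t: 33.7
eef_pos: [496.9, -247.0, -0.2]
ee_rot: [[0.999, -0.04, -0.0], [-0.04, -0.999, 0.0], [-0.0, 0.0, -1.0]]
force: [-0.3, 0.2, 0.1]
finger_gap: 29.8
finger_force: 0.0
```

Call:
{"name": "play_rows", "arguments": {"increments": [[[0,0,0.0003],[0,0,0]],[[0,0,0.0006],[0,0,0]],[[0,0,0.001],[0,0,0]],[[0,0,0.001],[0,0,0]]]}}

```text
t: 34.2
eef_pos: [496.9, -247.0, -1.2]
ee_rot: [[0.999, -0.04, -0.0], [-0.04, -0.999, 0.0], [-0.0, -0.0, -1.0]]
force: [0.0, 0.2, -0.2]
finger_gap: 30.3
finger_force: 0.0
```

Call:
{"name": "play_rows", "arguments": {"increments": [[[0,0,0],[0,0,0]],[[0,0,0],[0,0,0]],[[0,0,0],[0,0,0]],[[0,0,0],[0,0,0]]], "fingers": 0.008}}

```text
t: 34.7
eef_pos: [497.0, -247.0, -1.2]
ee_rot: [[0.999, -0.04, -0.0], [-0.04, -0.999, 0.0], [-0.0, -0.0, -1.0]]
force: [0.1, 0.2, -0.8]
finger_gap: 8.8
finger_force: 0.0
```

Call:
{"name": "play_rows", "arguments": {"increments": [[[0,0,0],[0,0,0]],[[0,0,0],[0,0,0]],[[0,0,0.001],[0,0,0]],[[0,0,0.002],[0,0,0]],[[0,0,0.002],[0,0,0]]], "fingers": 0.03}}

```text
t: 35.33
eef_pos: [496.9, -247.0, -3.3]
ee_rot: [[0.999, -0.04, -0.0], [-0.04, -0.999, 0.0], [-0.0, -0.0, -1.0]]
force: [-0.6, 0.2, -1.0]
finger_gap: 29.6
finger_force: 0.0
```

Call:
{"name": "play_rows", "arguments": {"increments": [[[0,0,0.0004],[0,0,0]],[[0,0,0.0008],[0,0,0]],[[0,0,0.0012],[0,0,0]],[[0,0,0.0012],[0,0,0]]]}}

```text
t: 35.83
eef_pos: [497.0, -247.0, -4.4]
ee_rot: [[0.999, -0.04, -0.0], [-0.04, -0.999, -0.0], [-0.0, 0.0, -1.0]]
force: [0.2, -0.2, 0.0]
finger_gap: 30.2
finger_force: 0.0
```

Call:
{"name": "play_rows", "arguments": {"increments": [[[0,0,0.0004],[0,0,0]],[[0,0,0.0008],[0,0,0]],[[0,0,0.0012],[0,0,0]],[[0,0,0.0012],[0,0,0]]]}}

```text
t: 36.33
eef_pos: [496.9, -247.0, -5.6]
ee_rot: [[0.999, -0.04, -0.0], [-0.04, -0.999, 0.0], [-0.0, -0.0, -1.0]]
force: [-0.7, -0.5, 0.7]
finger_gap: 30.1
finger_force: 0.0
```

Call:
{"name": "play_rows", "arguments": {"increments": [[[0,0,0],[0,0,0]],[[0,0,0],[0,0,0]],[[0,0,0],[0,0,0]],[[0,0,0],[0,0,0]]], "fingers": 0.008}}

```text
t: 36.83
eef_pos: [497.0, -247.0, -5.5]
ee_rot: [[0.999, -0.04, 0.0], [-0.04, -0.999, -0.0], [0.0, 0.0, -1.0]]
force: [1.1, 0.3, -0.2]
finger_gap: 8.8
finger_force: 0.0
```

```bash
python3 - <<'E'
from h import *
to();s=capture("scene")
cv2.imwrite("/tmp/s5.png",s[:,:,::-1])
g=s.max(2)
print(g[170:190,148:176])
E
```

```text
t 36.83 p [ 496.992 -247.022   -5.531] yaw -0.0398 gap 8.8 F [ 1.092  0.264 -0.173] q6 1.70
[[ 71  69  65  59  50  47  39  42  41  42  46  44  47  36  37  36  39  37
   38  37  36  46  52  58  65  62  69  82]
 [ 51  43  37  40  38  40  40  37  45  48  48  44  59  36  38  40  37  35
   36  32  36  42  73  89 122 128 158 182]
 [ 35  36  37  39  36  41  46  52  53  52  51  57  50  37  36  38  35  39
   35  28  36  60 131 183 182 181 183 186]
 [ 40  37  34  34  38  39  58  59  56  54  43  46  44  31  36  37  37  34
   40  35  39  43 100 179 183 182 185 182]
 [ 34  36  32  35  41  38  37  45  50  65  62  58  42  34  32  31  33  32
   37  40  51  89 130 183 185 185 189 183]
 [ 28  38  37  34  36  32  37  43  43  70  80  78  41  36  33  29  33  43
   39  49 105 178 184 184 183 188 184 182]
 [ 35  33  37  34  37  37  33  33  40  59  83  79  42  32  36  33  33  45
   46  51  89 122 175 174 179 178 176 179]
 [ 31  37  36  29  34  36  36  29  37  52  82  79  48  38  34  37  35  39
   44  49  79 111 110 114 110 128 135 188]
 [ 36  41  36  39  36  33  34  32  31  43  83  81  57  32  30  29  34  4
[... 632 characters left out ...]
 40  47  46  43  42  43  45  42  32  33  41  71  80  80  42  33  38  44
   39  47  44  51  92 113 114 110 111 112]
 [ 47  46  42  43  44  42  42  44  32  31  41  65  86  79  63  37  41  45
   44  42  45  50  82 111 112 112 114 111]
 [ 44  42  42  42  45  44  41  46  35  33  48  84  81  79  70  49  41  46
   44  46  43  51  78 111 110 108 110 110]
 [ 43  43  46  39  44  48  45  46  42  48  54  87  83  83  79  48  44  48
   47  46  42  46  56 106 111 111 111 113]
 [ 45  45  42  47  47  45  45  40  47  44  52  89  86  82  77  49  43  41
   46  47  46  45  51  94 111 109 110 110]
 [ 43  39  45  43  46  46  46  42  47  42  53  83  84  86  79  50  48  45
   41  42  49  44  47  80 111 112 114 110]]
```

Call:
{"name": "play_rows", "arguments": {"increments": [[[0,0,0],[0,0,0]],[[0,0,0],[0,0,0]],[[0,0,0.001],[0,0,0]],[[0,0,0.002],[0,0,0]],[[0,0,0.003],[0,0,0]]], "fingers": 0.03}}

```text
t: 37.5
eef_pos: [497.0, -247.0, -8.7]
ee_rot: [[0.999, -0.04, -0.0], [-0.04, -0.999, 0.0], [-0.0, -0.0, -1.0]]
force: [0.6, -0.2, 0.4]
finger_gap: 30.0
finger_force: 0.0
```

Call:
{"name": "play_rows", "arguments": {"increments": [[[0,0,0.0005],[0,0,0]],[[0,0,0.001],[0,0,0]],[[0,0,0.0015],[0,0,0]],[[0,0,0.002],[0,0,0]],[[0,0,0.002],[0,0,0]]]}}

```text
t: 38.12
eef_pos: [496.9, -247.0, -10.6]
ee_rot: [[0.999, -0.04, -0.0], [-0.04, -0.999, 0.0], [-0.0, -0.0, -1.0]]
force: [-0.4, 0.2, -0.7]
finger_gap: 29.9
finger_force: 0.0
```

Call:
{"name": "play_rows", "arguments": {"increments": [[[0,0,0],[0,0,0]],[[0,0,0],[0,0,0]],[[0,0,0],[0,0,0]],[[0,0,0],[0,0,0]]], "fingers": 0.01, "squeeze": 5}}

```text
t: 38.62
eef_pos: [497.0, -247.0, -10.5]
ee_rot: [[0.999, -0.04, 0.0], [-0.04, -0.999, -0.0], [0.0, 0.0, -1.0]]
force: [0.0, 0.2, 0.3]
finger_gap: 13.5
finger_force: 5.0
```

Call:
{"name": "play_rows", "arguments": {"increments": [[[0,0,0],[0,0,0]],[[0,0,0.0005],[0,0,0]],[[0,0,0.0015],[0,0,0]],[[0,0,0.0025],[0,0,0]],[[0,0,0.0025],[0,0,0]]], "fingers": 0.026}}

```text
t: 39.25
eef_pos: [496.9, -247.0, -13.2]
ee_rot: [[0.999, -0.04, -0.0], [-0.04, -0.999, 0.0], [-0.0, -0.0, -1.0]]
force: [-1.0, 0.0, 1.0]
finger_gap: 26.2
finger_force: 0.0
```

Call:
{"name": "play_rows", "arguments": {"increments": [[[0,0,0],[0,0,0]],[[0,0,0],[0,0,0]],[[0,0,0],[0,0,0]],[[0,0,0],[0,0,0]],[[0,0,0],[0,0,0]]], "fingers": 0, "squeeze": 20}}

```text
t: 39.88
eef_pos: [497.0, -247.0, -13.0]
ee_rot: [[0.999, -0.04, 0.0], [-0.04, -0.999, -0.0], [0.0, 0.0, -1.0]]
force: [0.1, -0.2, 0.8]
finger_gap: 13.4
finger_force: 20.0
```

Call:
{"name": "play_rows", "arguments": {"increments": [[[0,0,-0.005],[0,0,0]],[[0,0,-0.02],[0,0,0]],[[0,0,-0.045],[0,0,0]],[[0,0,-0.07],[0,0,0]],[[0,0,-0.095],[0,0,0]]]}}

```text
t: 40.5
eef_pos: [497.1, -247.1, 84.0]
ee_rot: [[0.999, -0.04, 0.001], [-0.04, -0.999, -0.0], [0.001, 0.0, -1.0]]
force: [-0.1, 0.5, -0.3]
finger_gap: 13.4
finger_force: 20.0
```

Call:
{"name": "play_rows", "arguments": {"increments": [[[0,0,0],[0,0,0]],[[0,0,0],[0,0,0]],[[0,0,0],[0,0,0]]]}}

```text
t: 40.88
eef_pos: [496.2, -246.8, 81.0]
ee_rot: [[0.999, -0.04, -0.002], [-0.04, -0.999, 0.001], [-0.002, -0.0, -1.0]]
force: [0.5, 0.0, -0.1]
finger_gap: 13.4
finger_force: 20.0
```

```bash
python3 -c "from look import *;look('pics/b6.png')"
```

```text
t 40.98 p [ 496.436 -246.896   81.043] yaw -0.0398 gap 13.2 F [ 0.229 -0.043 -0.336] q6 1.70
blue top [ 452.15  -344.078] yaw -0.107 len 38 w 21 n 93
blue scene [ 479.387 -347.538] yaw -0.109 len 96 w 13 n 88
pink top [ 456.862 -397.295] yaw -0.160 len 18 w 14 n 33
pink scene [ 496.543 -396.311] yaw 0.039 len 97 w 12 n 89
purple top [ 456.897 -264.171] yaw -0.120 len 27 w 19 n 64
purple scene [ 405.845 -246.021] yaw -0.033 len 91 w 14 n 79
```

Call:
{"name": "play_rows", "arguments": {"increments": [[[0,-0.02,0],[0,0,0]],[[0,-0.055,0],[0,0,0]],[[0,-0.09,0],[0,0,0]],[[-0.0005,-0.125,0],[0,0,0]],[[-0.0006,-0.15,0],[0,0,0]]]}}

```text
t: 41.6
eef_pos: [502.1, -95.8, 81.5]
ee_rot: [[0.999, -0.039, -0.001], [-0.039, -0.999, -0.0], [-0.001, 0.0, -1.0]]
force: [-0.1, -0.0, -0.6]
finger_gap: 13.5
finger_force: 20.0
```

Call:
{"name": "play_rows", "arguments": {"increments": [[[0,-0.035,0],[0,0,-0.01]],[[0,-0.07,0],[0,0,-0.02]],[[-0.0004,-0.105,0],[0,0,-0.03]],[[-0.0006,-0.135,0],[0,0,-0.037]],[[-0.0006,-0.1504,0],[0,0,-0.037]]]}}

```text
t: 42.22
eef_pos: [507.6, 54.4, 81.6]
ee_rot: [[1.0, -0.001, -0.001], [-0.001, -1.0, -0.0], [-0.001, 0.0, -1.0]]
force: [0.1, -0.9, -0.1]
finger_gap: 13.5
finger_force: 20.0
```

Call:
{"name": "play_rows", "arguments": {"increments": [[[0,0,0],[0,0,0]],[[0,0,0],[0,0,0]],[[0,0,0.01],[0,0,0]],[[0,0,0.02],[0,0,0]],[[0,0,0.03],[0,0,0]]]}}

```text
t: 42.85
eef_pos: [507.4, 52.7, 50.9]
ee_rot: [[1.0, -0.003, -0.001], [-0.003, -1.0, -0.0], [-0.001, 0.0, -1.0]]
force: [-0.0, -0.7, -0.1]
finger_gap: 13.4
finger_force: 20.0
```

Call:
{"name": "play_rows", "arguments": {"increments": [[[0,0,0.012],[0,0,0]],[[0,0,0.024],[0,0,0]],[[0,0,0.036],[0,0,0]],[[0,0,0.045],[0,0,0]],[[0,0,0.05],[0,0,0]]]}}

```text
t: 43.48
eef_pos: [507.5, 53.1, 1.3]
ee_rot: [[1.0, -0.003, -0.001], [-0.003, -1.0, -0.0], [-0.001, 0.0, -1.0]]
force: [0.6, -0.5, -0.4]
finger_gap: 13.5
finger_force: 20.0
```

Call:
{"name": "play_rows", "arguments": {"increments": [[[0,0,0.003],[0,0,0]],[[0,0,0.007],[0,0,0]],[[0,0,0.011],[0,0,0]],[[0,0,0.0135],[0,0,0]],[[0,0,0.0135],[0,0,0]]]}}

```text
t: 44.1
eef_pos: [507.6, 53.2, -11.7]
ee_rot: [[1.0, -0.003, -0.0], [-0.003, -1.0, -0.0], [-0.0, 0.0, -1.0]]
force: [0.2, 0.4, -0.6]
finger_gap: 13.2
finger_force: 20.0
```

Call:
{"name": "play_rows", "arguments": {"increments": [[[0,0,0.0005],[0,0,0]],[[0,0,0.0005],[0,0,0]],[[0,0,0.0005],[0,0,0]],[[0,0,0.0005],[0,0,0]]], "fingers": 0.022}}

```text
t: 44.6
eef_pos: [507.8, 53.2, -12.0]
ee_rot: [[1.0, -0.003, 0.0], [-0.003, -1.0, 0.0], [0.0, -0.0, -1.0]]
force: [0.0, 0.7, -0.0]
finger_gap: 21.7
finger_force: 0.0
```

Call:
{"name": "play_rows", "arguments": {"increments": [[[0,0,-0.01],[0,0,0]],[[0,0,-0.03],[0,0,0]],[[0,0,-0.055],[0,0,0]],[[0,0,-0.08],[0,0,0]],[[0,0,-0.1005],[0,0,0]]]}}

```text
t: 45.22
eef_pos: [508.0, 53.3, 90.3]
ee_rot: [[1.0, -0.003, 0.002], [-0.003, -1.0, 0.001], [0.002, -0.001, -1.0]]
force: [0.2, 0.0, -0.5]
finger_gap: 22.2
finger_force: 0.0
```

Call:
{"name": "play_rows", "arguments": {"increments": [[[0,0,0],[0,0,0]],[[0,0,0],[0,0,0]],[[0,0,0],[0,0,0]]], "fingers": 0.03}}

```text
t: 45.6
eef_pos: [507.0, 52.9, 87.5]
ee_rot: [[1.0, -0.003, -0.002], [-0.003, -1.0, -0.001], [-0.002, 0.001, -1.0]]
force: [0.2, -0.3, -0.2]
finger_gap: 29.6
finger_force: 0.0
```

```bash
python3 -c "from look import *;look('pics/b7.png')"
```

```text
t 45.70 p [507.244  52.973  87.634] yaw -0.0029 gap 29.8 F [-0.117 -0.218 -0.118] q6 1.15
blue top [ 484.441 -346.794] yaw -0.087 len 100 w 22 n 277
blue scene [ 484.182 -347.562] yaw -0.084 len 95 w 14 n 103
pink top [ 497.202 -394.947] yaw 0.045 len 96 w 18 n 218
pink scene [ 495.417 -395.727] yaw 0.046 len 96 w 13 n 99
purple top [ 483.915 -390.692] yaw 0.201 len 100 w 27 n 52
purple top [ 510.338 -405.069] yaw -0.012 len 43 w 0 n 16
purple top [471.027  54.933] yaw 0.012 len 34 w 10 n 46
purple scene [498.862  54.468] yaw -0.011 len 92 w 13 n 78
```

View pics/b7.png

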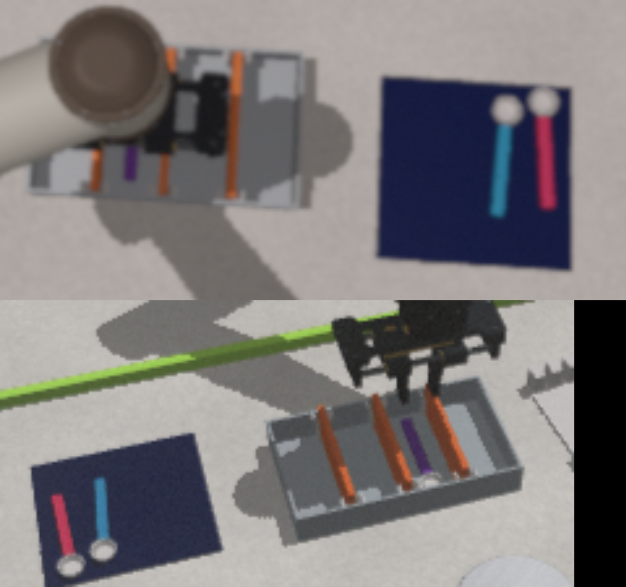

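Call:
{"name": "play_rows", "arguments": {"increments": [[[-0.0005,0.02,0],[0,0,0]],[[-0.002,0.065,0],[0,0,0]],[[-0.004,0.11,0],[0,0,0]],[[-0.005,0.155,0],[0,0,0]],[[-0.007,0.2,0],[0,0,0]]]}}

```text
t: 46.32
eef_pos: [499.9, -148.2, 88.0]
ee_rot: [[1.0, -0.003, -0.001], [-0.003, -1.0, -0.0], [-0.001, 0.0, -1.0]]
force: [1.0, -0.1, -0.5]
finger_gap: 30.3
finger_force: 0.0
```

Call:
{"name": "play_rows", "arguments": {"increments": [[[-0.001,0.045,0],[0,0,0.02]],[[-0.003,0.09,0],[0,0,0.04]],[[-0.005,0.135,0],[0,0,0.06]],[[-0.006,0.175,0],[0,0,0.083]],[[-0.0071,0.2011,0],[0,0,0.083]]]}}

```text
t: 46.95
eef_pos: [491.9, -349.6, 87.5]
ee_rot: [[0.996, -0.087, -0.001], [-0.087, -0.996, 0.0], [-0.001, -0.0, -1.0]]
force: [0.3, 0.8, -0.7]
finger_gap: 29.8
finger_force: 0.0
```

Call:
{"name": "play_rows", "arguments": {"increments": [[[0,0,0],[0,0,0]],[[0,0,0],[0,0,0]],[[0,0,0.015],[0,0,0]],[[0,0,0.035],[0,0,0]],[[0,0,0.055],[0,0,0]]]}}

```text
t: 47.58
eef_pos: [492.3, -346.7, 32.1]
ee_rot: [[0.996, -0.085, -0.001], [-0.085, -0.996, 0.001], [-0.001, -0.001, -1.0]]
force: [0.2, 0.0, -0.0]
finger_gap: 30.0
finger_force: 0.0
```

Call:
{"name": "play_rows", "arguments": {"increments": [[[0,0,0.015],[0,0,0]],[[0,0,0.028],[0,0,0]],[[0,0,0.038],[0,0,0]],[[0,0,0.043],[0,0,0]],[[0,0,0.0464],[0,0,0]]]}}

```text
t: 48.2
eef_pos: [492.7, -348.0, -12.9]
ee_rot: [[0.996, -0.086, 0.0], [-0.086, -0.996, -0.0], [0.0, 0.0, -1.0]]
force: [1.0, 0.3, 0.7]
finger_gap: 30.1
finger_force: 0.0
```

Call:
{"name": "play_rows", "arguments": {"increments": [[[0,0,0],[0,0,0]],[[0,0,0],[0,0,0]]]}}

```text
t: 48.45
eef_pos: [492.8, -348.1, -12.5]
ee_rot: [[0.996, -0.086, 0.001], [-0.086, -0.996, -0.0], [0.001, 0.0, -1.0]]
force: [0.3, 0.5, 0.1]
finger_gap: 30.0
finger_force: 0.0
```

Call:
{"name": "play_rows", "arguments": {"increments": [[[0,0,0],[0,0,0]],[[0,0,0],[0,0,0]],[[0,0,0],[0,0,0]],[[0,0,0],[0,0,0]],[[0,0,0],[0,0,0]]], "fingers": 0}}

```text
t: 49.08
eef_pos: [492.6, -347.9, -12.8]
ee_rot: [[0.996, -0.086, 0.0], [-0.086, -0.996, -0.0], [0.0, 0.0, -1.0]]
force: [-1.0, -0.5, 2.2]
finger_gap: 13.4
finger_force: 20.0
```

Call:
{"name": "play_rows", "arguments": {"increments": [[[0,0,-0.005],[0,0,0]],[[0,0,-0.02],[0,0,0]],[[0,0,-0.045],[0,0,0]],[[0,0,-0.07],[0,0,0]],[[0,0,-0.095],[0,0,0]]]}}

```text
t: 49.7
eef_pos: [492.7, -347.9, 84.0]
ee_rot: [[0.996, -0.086, 0.001], [-0.086, -0.996, -0.0], [0.001, 0.0, -1.0]]
force: [-0.0, -0.0, -0.2]
finger_gap: 13.3
finger_force: 20.0
```

Call:
{"name": "play_rows", "arguments": {"increments": [[[-0.001,-0.02,0],[0,0,0]],[[-0.0025,-0.06,0],[0,0,0]],[[-0.004,-0.1,0],[0,0,0]],[[-0.0055,-0.138,0],[0,0,0]],[[-0.0066,-0.1646,0],[0,0,0]]]}}

```text
t: 50.32
eef_pos: [499.0, -180.9, 81.6]
ee_rot: [[0.996, -0.084, -0.001], [-0.084, -0.996, 0.001], [-0.002, -0.0, -1.0]]
force: [-0.2, 0.9, -0.3]
finger_gap: 13.4
finger_force: 20.0
```

Call:
{"name": "play_rows", "arguments": {"increments": [[[-0.0015,-0.038,0],[0,0,-0.02]],[[-0.003,-0.076,0],[0,0,-0.04]],[[-0.0045,-0.114,0],[0,0,-0.06]],[[-0.006,-0.148,0],[0,0,-0.083]],[[-0.0066,-0.1646,0],[0,0,-0.083]]]}}

```text
t: 50.95
eef_pos: [506.6, -16.8, 81.7]
ee_rot: [[1.0, -0.001, -0.001], [-0.001, -1.0, 0.0], [-0.001, -0.0, -1.0]]
force: [-0.6, -0.5, -0.1]
finger_gap: 13.6
finger_force: 20.0
```

Call:
{"name": "play_rows", "arguments": {"increments": [[[0,0,0],[0,0,0]],[[0,0,0],[0,0,0]],[[0,0,0.01],[0,0,0]],[[0,0,0.02],[0,0,0]],[[0,0,0.03],[0,0,0]]]}}

```text
t: 51.58
eef_pos: [507.2, -19.3, 50.9]
ee_rot: [[1.0, -0.004, -0.001], [-0.004, -1.0, -0.0], [-0.001, 0.0, -1.0]]
force: [-0.3, 0.5, -0.5]
finger_gap: 13.1
finger_force: 20.0
```

Call:
{"name": "play_rows", "arguments": {"increments": [[[0,0,0.012],[0,0,0]],[[0,0,0.024],[0,0,0]],[[0,0,0.036],[0,0,0]],[[0,0,0.045],[0,0,0]],[[0,0,0.05],[0,0,0]]]}}

```text
t: 52.2
eef_pos: [507.4, -18.8, 1.3]
ee_rot: [[1.0, -0.003, -0.001], [-0.003, -1.0, -0.0], [-0.001, 0.0, -1.0]]
force: [-0.3, -0.5, -0.5]
finger_gap: 13.5
finger_force: 20.0
```

Call:
{"name": "play_rows", "arguments": {"increments": [[[0,0,0.003],[0,0,0]],[[0,0,0.007],[0,0,0]],[[0,0,0.011],[0,0,0]],[[0,0,0.0137],[0,0,0]],[[0,0,0.0137],[0,0,0]]]}}

```text
t: 52.82
eef_pos: [507.6, -18.8, -11.7]
ee_rot: [[1.0, -0.003, 0.0], [-0.003, -1.0, -0.0], [0.0, 0.0, -1.0]]
force: [0.5, 0.6, -0.2]
finger_gap: 13.4
finger_force: 20.0
```

Call:
{"name": "play_rows", "arguments": {"increments": [[[0,0,0.0005],[0,0,0]],[[0,0,0.0005],[0,0,0]],[[0,0,0.0005],[0,0,0]],[[0,0,0.0005],[0,0,0]]], "fingers": 0.022}}

```text
t: 53.32
eef_pos: [507.6, -18.8, -12.1]
ee_rot: [[1.0, -0.003, 0.0], [-0.003, -1.0, 0.0], [0.0, -0.0, -1.0]]
force: [0.2, -0.6, 0.2]
finger_gap: 22.5
finger_force: 0.0
```

Call:
{"name": "play_rows", "arguments": {"increments": [[[0,0,-0.01],[0,0,0]],[[0,0,-0.03],[0,0,0]],[[0,0,-0.055],[0,0,0]],[[0,0,-0.08],[0,0,0]],[[0,0,-0.1005],[0,0,0]]]}}

```text
t: 53.95
eef_pos: [507.9, -18.7, 90.2]
ee_rot: [[1.0, -0.003, 0.002], [-0.003, -1.0, 0.0], [0.002, -0.0, -1.0]]
force: [-0.3, 0.3, 0.1]
finger_gap: 22.1
finger_force: 0.0
```

Call:
{"name": "play_rows", "arguments": {"increments": [[[0,0,0],[0,0,0]],[[0,0,0],[0,0,0]],[[0,0,0],[0,0,0]]], "fingers": 0.03}}

```text
t: 54.32
eef_pos: [506.8, -18.9, 87.4]
ee_rot: [[1.0, -0.003, -0.002], [-0.003, -1.0, -0.0], [-0.002, 0.0, -1.0]]
force: [-0.3, -0.6, -0.3]
finger_gap: 29.7
finger_force: 0.0
```

```bash
python3 -c "from look import *;look('pics/b8.png')"
```

```text
t 54.42 p [507.058 -18.88   87.554] yaw -0.0029 gap 29.6 F [-1.474 -0.616  0.137] q6 1.28
blue top [470.485 -16.89 ] yaw 0.007 len 31 w 9 n 39
blue scene [497.845 -17.967] yaw -0.022 len 93 w 11 n 67
pink top [ 497.202 -394.947] yaw 0.045 len 96 w 18 n 218
pink scene [ 494.433 -395.986] yaw 0.040 len 96 w 14 n 102
purple top [ 483.915 -390.692] yaw 0.201 len 100 w 27 n 52
purple top [ 510.338 -405.069] yaw -0.012 len 43 w 0 n 16
purple top [466.236  55.031] yaw -0.006 len 26 w 12 n 39
purple scene [499.351  54.858] yaw -0.006 len 92 w 13 n 83
```

Call:
{"name": "play_rows", "arguments": {"increments": [[[0,0.02,0],[0,0,0]],[[0,0.06,0],[0,0,0]],[[0,0.105,0],[0,0,0]],[[-0.0005,0.15,0],[0,0,0]],[[-0.001,0.19,0],[0,0,0]]]}}

```text
t: 55.05
eef_pos: [505.7, -210.2, 87.8]
ee_rot: [[1.0, -0.003, -0.001], [-0.003, -1.0, 0.0], [-0.001, -0.0, -1.0]]
force: [0.1, 0.1, -0.7]
finger_gap: 30.0
finger_force: 0.0
```

Call:
{"name": "play_rows", "arguments": {"increments": [[[0,0.045,0],[0,0,-0.01]],[[0,0.09,0],[0,0,-0.02]],[[-0.0005,0.13,0],[0,0,-0.035]],[[-0.001,0.165,0],[0,0,-0.045]],[[-0.0011,0.1864,0],[0,0,-0.045]]]}}

```text
t: 55.68
eef_pos: [503.9, -396.5, 87.4]
ee_rot: [[0.999, 0.041, -0.001], [0.041, -0.999, 0.001], [-0.001, -0.001, -1.0]]
force: [0.1, 0.9, -0.9]
finger_gap: 30.0
finger_force: 0.0
```

Call:
{"name": "play_rows", "arguments": {"increments": [[[0,0,0],[0,0,0]],[[0,0,0],[0,0,0]],[[0,0,0.015],[0,0,0]],[[0,0,0.035],[0,0,0]],[[0,0,0.055],[0,0,0]]]}}

```text
t: 56.3
eef_pos: [504.2, -393.9, 32.0]
ee_rot: [[0.999, 0.043, -0.001], [0.043, -0.999, 0.001], [-0.001, -0.001, -1.0]]
force: [-0.0, 0.0, 0.0]
finger_gap: 30.0
finger_force: 0.0
```

Call:
{"name": "play_rows", "arguments": {"increments": [[[0,0,0.015],[0,0,0]],[[0,0,0.028],[0,0,0]],[[0,0,0.038],[0,0,0]],[[0,0,0.043],[0,0,0]],[[0,0,0.0463],[0,0,0]]]}}

```text
t: 56.92
eef_pos: [504.6, -395.3, -12.9]
ee_rot: [[0.999, 0.042, 0.0], [0.042, -0.999, -0.0], [0.0, 0.0, -1.0]]
force: [0.3, -0.7, 0.4]
finger_gap: 30.0
finger_force: 0.0
```

Call:
{"name": "play_rows", "arguments": {"increments": [[[0,0,0],[0,0,0]],[[0,0,0],[0,0,0]]]}}

```text
t: 57.18
eef_pos: [504.7, -395.4, -12.5]
ee_rot: [[0.999, 0.042, 0.001], [0.042, -0.999, -0.0], [0.001, 0.001, -1.0]]
force: [0.4, 0.5, -0.4]
finger_gap: 29.8
finger_force: 0.0
```

Call:
{"name": "play_rows", "arguments": {"increments": [[[0,0,0],[0,0,0]],[[0,0,0],[0,0,0]],[[0,0,0],[0,0,0]],[[0,0,0],[0,0,0]],[[0,0,0],[0,0,0]]], "fingers": 0}}

```text
t: 57.8
eef_pos: [504.5, -395.3, -12.7]
ee_rot: [[0.999, 0.042, 0.0], [0.042, -0.999, -0.0], [0.0, 0.0, -1.0]]
force: [-0.3, -0.1, 1.1]
finger_gap: 13.4
finger_force: 20.0
```

Call:
{"name": "play_rows", "arguments": {"increments": [[[0,0,-0.005],[0,0,0]],[[0,0,-0.02],[0,0,0]],[[0,0,-0.045],[0,0,0]],[[0,0,-0.07],[0,0,0]],[[0,0,-0.095],[0,0,0]]]}}

```text
t: 58.42
eef_pos: [504.6, -395.2, 84.0]
ee_rot: [[0.999, 0.042, 0.001], [0.042, -0.999, -0.001], [0.001, 0.001, -1.0]]
force: [0.3, -0.7, -0.5]
finger_gap: 13.9
finger_force: 20.0
```

Call:
{"name": "play_rows", "arguments": {"increments": [[[0.001,-0.02,0],[0,0,0]],[[0.003,-0.057,0],[0,0,0]],[[0.005,-0.095,0],[0,0,0]],[[0.0065,-0.128,0],[0,0,0]],[[0.0079,-0.152,0],[0,0,0]]]}}

```text
t: 59.05
eef_pos: [504.8, -240.4, 81.5]
ee_rot: [[0.999, 0.043, -0.002], [0.043, -0.999, 0.001], [-0.002, -0.001, -1.0]]
force: [-0.1, 0.6, -0.1]
finger_gap: 13.5
finger_force: 20.0
```

Call:
{"name": "play_rows", "arguments": {"increments": [[[0.002,-0.035,0],[0,0,0.01]],[[0.004,-0.07,0],[0,0,0.02]],[[0.0055,-0.105,0],[0,0,0.035]],[[0.007,-0.136,0],[0,0,0.045]],[[0.0079,-0.152,0],[0,0,0.045]]]}}

```text
t: 59.68
eef_pos: [506.3, -88.9, 81.7]
ee_rot: [[1.0, -0.001, -0.001], [-0.001, -1.0, 0.0], [-0.001, -0.0, -1.0]]
force: [0.4, -0.0, -0.8]
finger_gap: 13.2
finger_force: 20.0
```

Call:
{"name": "play_rows", "arguments": {"increments": [[[0,0,0],[0,0,0]],[[0,0,0],[0,0,0]],[[0,0,0.01],[0,0,0]],[[0,0,0.02],[0,0,0]],[[0,0,0.03],[0,0,0]]]}}

```text
t: 60.3
eef_pos: [506.9, -91.2, 50.9]
ee_rot: [[1.0, -0.004, -0.001], [-0.004, -1.0, -0.0], [-0.001, 0.0, -1.0]]
force: [-0.6, -0.3, -0.1]
finger_gap: 13.0
finger_force: 20.0
```

Call:
{"name": "play_rows", "arguments": {"increments": [[[0,0,0.012],[0,0,0]],[[0,0,0.024],[0,0,0]],[[0,0,0.036],[0,0,0]],[[0,0,0.045],[0,0,0]],[[0,0,0.05],[0,0,0]]]}}

```text
t: 60.92
eef_pos: [507.2, -90.8, 1.3]
ee_rot: [[1.0, -0.003, -0.001], [-0.003, -1.0, -0.0], [-0.001, 0.0, -1.0]]
force: [-0.2, 0.1, -0.5]
finger_gap: 13.3
finger_force: 20.0
```

Call:
{"name": "play_rows", "arguments": {"increments": [[[0,0,0.003],[0,0,0]],[[0,0,0.007],[0,0,0]],[[0,0,0.011],[0,0,0]],[[0,0,0.0137],[0,0,0]],[[0,0,0.0137],[0,0,0]]]}}

```text
t: 61.55
eef_pos: [507.5, -90.7, -11.6]
ee_rot: [[1.0, -0.003, 0.0], [-0.003, -1.0, -0.0], [0.0, 0.0, -1.0]]
force: [-0.1, -0.1, -0.3]
finger_gap: 13.5
finger_force: 20.0
```

Release, rise, and move clear of the tray to the right for a final look.

Call:
{"name": "play_rows", "arguments": {"increments": [[[0,0,0.0005],[0,0,0]],[[0,0,0.0005],[0,0,0]],[[0,0,0.0005],[0,0,0]],[[0,0,0.0005],[0,0,0]]], "fingers": 0.022}}

```text
t: 62.05
eef_pos: [507.4, -90.8, -12.1]
ee_rot: [[1.0, -0.003, 0.0], [-0.003, -1.0, -0.0], [0.0, 0.0, -1.0]]
force: [-0.1, -0.1, 0.7]
finger_gap: 22.0
finger_force: 0.0
```

Call:
{"name": "play_rows", "arguments": {"increments": [[[0,0,-0.01],[0,0,0]],[[0,0,-0.03],[0,0,0]],[[0,0,-0.055],[0,0,0]],[[0,0,-0.08],[0,0,0]],[[0,0,-0.12],[0,0,0]]]}}

```text
t: 62.68
eef_pos: [506.4, -90.8, 108.6]
ee_rot: [[1.0, -0.003, -0.002], [-0.003, -1.0, -0.0], [-0.002, 0.0, -1.0]]
force: [1.1, -0.1, 0.5]
finger_gap: 21.9
finger_force: 0.0
```

Call:
{"name": "play_rows", "arguments": {"increments": [[[0,0.03,0],[0,0,0]],[[0,0.08,0],[0,0,0]],[[0,0.13,0],[0,0,0]],[[0,0.18,0],[0,0,0]],[[0,0.23,0],[0,0,0]]]}}

```text
t: 63.3
eef_pos: [506.7, -322.4, 108.8]
ee_rot: [[1.0, -0.003, 0.001], [-0.003, -1.0, -0.0], [0.001, 0.0, -1.0]]
force: [1.7, -0.1, -0.3]
finger_gap: 22.1
finger_force: 0.0
```

Call:
{"name": "play_rows", "arguments": {"increments": [[[0,0,0],[0,0,0]],[[0,0,0],[0,0,0]],[[0,0,0],[0,0,0]]]}}

```text
t: 63.68
eef_pos: [506.8, -319.7, 108.2]
ee_rot: [[1.0, -0.001, 0.0], [-0.001, -1.0, 0.0], [0.0, -0.0, -1.0]]
force: [0.4, 0.1, -0.6]
finger_gap: 22.1
finger_force: 0.0
```

```bash
python3 -c "from look import *;look('pics/b9.png')"
```

```text
t 63.77 p [ 506.99  -319.677  108.214] yaw -0.0011 gap 22.1 F [0.272 0.604 0.491] q6 1.86
blue top [501.456 -17.747] yaw -0.011 len 92 w 11 n 130
blue scene [498.731 -16.921] yaw -0.011 len 93 w 13 n 79
pink top [500.752 -89.22 ] yaw -0.016 len 95 w 14 n 153
pink scene [499.387 -89.428] yaw 0.001 len 94 w 12 n 84
purple top [501.916  54.686] yaw -0.003 len 95 w 13 n 148
purple scene [499.351  54.858] yaw -0.006 len 92 w 13 n 83
```

View pics/b9.png

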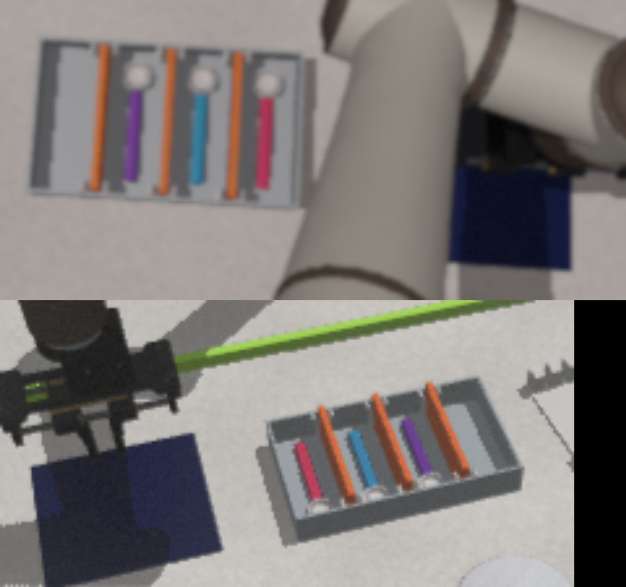

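The final picture shows all three dividers seated and the purple, blue and pink spoons lying flat in separate lanes with their bowls pointing away. The mat is empty and there was never a yellow spoon.

```bash
python3 -c "from cell import *;print(sign_off())"
```

```text
the job is handed in; nothing more can be done
None
```

The job is handed in: all three dividers are seated in the tray guides, then the three spoons present (purple, blue, pink-red) were laid flat, face up, one to a compartment with bowls pointing away, and the lid, plate and beaker were not touched.

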